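# Clear the guard, prop it open and get the brush out

## Robot

A 6-joint arm with a two-finger parallel gripper is mounted at the origin on a cart in front of the work surface, level with it; the furniture and walls round the work are solid. World frame = base frame: x ahead of the robot, y to its left, z up, the work surface at z = 0. Lengths are in m, angles in rad, forces in N, time in s.
With the tool pointing down it reaches from about 0.35 to 0.85 m from the base axis. Payload 8.1 kg.
Tool frame: the origin (TCP) lies on the centre line of the jaws, within the pads' length; the fingertips stand 19 mm ahead of it and the grasp point (between the pads) is the TCP (robot.tips_ahead is the distance from the TCP to the fingertips, in m); y points along the fingers, z is the direction in which the jaws open and shut, and the axes are right-handed (so a half turn about y gives the same grasp; the last joint's range is limited). The gripper opens to 93 mm and grips with 3 to 60 N. Pads are 15 mm wide; open, the fingers measure 128 mm over their backs; the gripper's body (75 mm by 188 mm) begins 65 mm behind the grasp point.
Start: joints at [-1.338, 0.13, 1.488, -0, 1.523, -0.085], TCP at [0.188, -0.57, 0.238] pointing down, gripper open.
Joint ranges: [-2.96, 2.96], [-0.89, 2.26], [0.02, 2.5], [-1.34, 4.48], [0, 2.73], [-2.66, 2.66]. Speed limits (rad/s): [2.39, 2.39, 2.79, 3.14, 3.14, 3.14].

## Interface

Orientations are given as a rotation vector (axis times angle).
In Python, from plant import robot, imaging, models gives the robot as it stands.
- The arm moves only by the tool carry_out, never from a script. Its argument "motion" is one flat list of numbers, 7 for each row, row after row: the shift along the tool's x, y, z in m, then the turn, a rotation vector about the tool's x, y, z in degrees, then the opening, from -1 (shut) to 1 (fully open). A call has exactly 5 rows; each row shifts and turns the pose as measured when the row begins, along the tool's axes as they then stand; what a row does not reach is not made up. A row lasts 1/10 s, in which the tool goes at most 50 mm and 8.59 degrees, less where a joint would pass 70% of its speed; a pose out of reach is approached as far as the arm can. A call is refused whole if a number of a shift passes 0.05 or a number of a turn 8.59, either way. A call with a gripper value outside its range is refused whole. The fingers move at their own pace and stop on an object; "squeeze" is the grip in N (left out, the last holds). Time passes only in rows, so rows that do not move let the fingers close, or fill a call up. It gives the time, the measured TCP pose, the force and the opening at its end, in the units of the state.
- robot.read_state(): the state, without advancing time (a new reading comes with each control period).
- imaging.read_camera(name): name is "scene" or "top" or "wrist"; returns the picture (480x640x3 uint8, blue, green, red); there is no depth.
- imaging.camera_model(name): a dict with "K" (3x3 intrinsics, pixels), "position" and "orientation" of the camera in the world. Camera axes: x right, y down, z forward; pixel columns grow to the right and rows downward; lengths in m; the calibration is good to about 2 mm. The wrist camera is an equidistant fisheye: a pixel r from the principal point sees the ray r / f radians off the axis. A picture is of the moment at which its call begins: read the wrist's pose just before it. camera_model takes no time and is no camera call; for the wrist camera it gives the pose at the moment of the call.
- robot.close_job(): hands the job in, once; it reports no verdict.
Trained networks look in the newest picture that a camera, given by its name, has taken for a name from the list of things; names that differ only in an ending like _2 or _b are one class to them, and where a whole thing is asked for, a point or a joint stands for the part that bears it (a point fixed in the world has none). Each returns a list of dicts, best first, with "confidence" (0 to 1); they miss things now and then, are a little off and sometimes report something else, mostly with a low value. They report only what shows in the picture. A call takes as long as a camera call. They do not tell look-alikes from the thing itself.
- models.outline_of(camera, thing): "pixels" (480x640 bool, what is visible of it) and "pixel" ([column, row] in pixels, amid what is visible of it).
The state is a dict: "t": time; "q": joint angles; "dq": joint speeds; "joint_torque": joint torques, N m; "tool_pos": TCP position; "orientation": TCP orientation; "force": force on the tool from outside, world axes, zero at the start; "wrist_torque": the same for the moment, N m; "opening": finger opening in m.
Only numpy, scipy, OpenCV 4.12 (cv2) and the standard library are available. Lean on these libraries where they do the work, as an engineer would, in place of code of your own. Each camera call takes 0.05 s, during which the arm holds its last target.

## Task

A jar has been left standing on the yellow guard cover of the slide unit, and a dust brush lies on the rail beneath that cover. First stand the jar upright in the blue tray; then raise the cover past its self-setting prop stay, lower it gently until it rests on the stay, and let go; then take the brush out from under the propped cover without knocking the cover, and lay it flat on the floor of the blue tray. Leave the jar standing in the tray, the cover propped, and the tape roll and the white post undisturbed.

Things in the scene. Friction and masses are not known exactly. Their poses are not given: they have to be found in the camera images.
- guard_box: Grey open box, fixed, 180 (x) x 220 (y) x 60 mm high, walls 5 mm. Origin: centre of its underside; x from the grip side (front) to the hinge side, z up; at yaw -1.57 +- 0.25 its front faces left (world +y), the hinge is at the right. Rail 20 mm wide along x at y = 0, top 30 mm above the table; floor beside it 5 mm high. Outside the -y wall (nearest the robot) the stay's ledge, 44 mm high.
- cover_hinge (a point): Middle of the hinge line of the cover, at the hinge side of the guard box: at (90, 0, 64) mm in the guard box frame, hinge line along the box's y. Axes as the guard box.
- cover (a joint): Guard cover, rad: 0 shut (level on the box), grows as its front edge rises, to 1.35. Yellow frame, clear panel, 182 mm from hinge to front edge, 260 mm wide, 6 mm thick (top 67 mm above the table when shut), 0.35 kg. Falls shut unless the stay holds it; on the stay it rests at 0.84, front edge 122 mm forward of the hinge and 200 mm above the table, overhanging two thirds of the box.
- cover_grip (a point): Centre of the black bar of the cover's T-shaped grip: cylinder 20 mm diameter, 40 mm long along the hinge direction, flat ends. Shut, it is 165 mm in front of the hinge line, 102 mm above the table and 35 mm above the cover's top face, on a central 12 mm stem; it moves with the cover. Pinched by its flat ends it can turn between the fingers. Axes turn with the cover.
- stay (a joint): Prop stay, rad: steel rod 121 mm long, 7 mm thick, black foot, hinged under the cover's edge nearest the robot (box -y), 150 mm from the hinge line. 0 folded under the cover. As the cover rises a light spring swings it out, foot sliding on the ledge; above about 0.89 of the cover it springs to its stop at 0.977 (to be sure raise to 1.0). Lowered, the cover then rests on it, foot on the ledge.
- jar_mid (a point): Centre (half-way up) of the round clear jar with a red lid, 57 mm diameter, 75 mm high, about 0.24 kg; it stands on the shut cover. z along its axis, up.
- brush_mid (a point): Centre (half-way up) of the solid part of the flat wooden dust brush: 122 mm long along its y, 26 mm wide (x), 11 mm thick (z); the brush looks 30 mm wide and 153 mm long, with 30 mm of thin end at -y. It starts flat on the rail, along it, +y end to the front of the box, overhanging the rail a few mm on both sides. About 0.03 kg.
- tray: Blue shallow tray fixed to the table, 200 (x) x 220 (y) x 16 mm high, walls and floor 4 mm. Origin: centre of its underside; x away from the robot at yaw 0, y left.
- tape_roll: Roll of black tape lying in the back left part of the tray, 58 mm diameter, 19 mm high; origin at the centre of its underside. A bystander.
- post: White spacer post standing on the table to the right of the box, 17 mm diameter, 60 mm high; origin at the centre of its underside. A bystander.
- jar: The jar itself, origin at the centre of its underside; see its centre point.
- brush: The brush itself; origin on its underside, 15 mm from the centre point towards -y. See its centre point.
Things that resemble listed ones, but are neither listed nor needed, are in the scene too. There is more than one size of the jar; the job needs the middle-sized.

How it is judged:
On the way, in this order (a step that is already met when the one before it is completed fails the run):
1. the jar stands upright on the floor of the tray, let go, with the cover still shut (x of jar_mid in the frame of tray between -0.075 and 0.075 m and y of jar_mid in the frame of tray between -0.085 and 0.085 m and angle between jar_mid's own z axis and vertical below 0.1 rad and z of jar_mid in the frame of tray below 0.047 m and contact force between the fingers and jar below 0.1 N and value of joint cover below 0.1 rad), for 0.2 s.
2. the cover rests on its stay, let go (value of joint cover between 0.76 and 0.9 rad and value of joint stay above 0.9 rad and contact force between the fingers and guard_box below 0.1 N and velocity of joint cover between -0.1 and 0.1 rad/s), for 0.3 s.
At the end, for the whole second after the job is handed in: Jar upright (0.1 rad) on the tray floor, within 75 mm (x) and 85 mm (y) of the tray centre; brush flat (0.12 rad) on the tray floor, its centre within 85 mm (x) and 95 mm (y); both at rest; cover resting on its stay (cover 0.76 to 0.90 rad, stay above 0.90 rad) (x of jar_mid in the frame of tray between -0.075 and 0.075 m and y of jar_mid in the frame of tray between -0.085 and 0.085 m and angle between jar_mid's own z axis and vertical below 0.1 rad and z of jar_mid in the frame of tray below 0.047 m and value of joint cover between 0.76 and 0.9 rad and value of joint stay above 0.9 rad and x of brush_mid in the frame of tray between -0.085 and 0.085 m and y of brush_mid in the frame of tray between -0.095 and 0.095 m and angle between brush_mid's own z axis and vertical below 0.12 rad and z of brush_mid in the frame of tray below 0.0145 m and linear speed of each of brush, jar below 0.02 m/s); the robot touches nothing.
It fails at once if the jar tips by more than 0.6 rad (angle between jar_mid's own z axis and vertical above 0.6 rad).
It fails at once if the cover is dropped or knocked so that it falls back hard (falls faster than 2.5 rad/s) (velocity of joint cover below -2.5 rad/s).
It fails at once if the tape roll is moved by more than 30 mm (distance of tape_roll from where it was at the start of the episode above 0.03 m).
It fails at once if the post is moved by more than 30 mm or knocked over (distance of post from where it was at the start of the episode above 0.03 m or angle between post's own z axis and vertical above 0.5 rad).
It also fails if it takes over 72 s, if anything falls off the work surface, if the arm or the gripper's body presses on something with over 40 N, if the wrist force passes 120 N, or if a joint passes its speed limit or range.

## Working session

There is one attempt and no reset: what is moved stays moved. The work goes in short steps, Python scripts to look and compute and a tool call to move; the robot and the scene stay as the last step left them, time stands still between calls to the robot, and variables do not carry over. Pictures are saved under pics/ and viewed, and the job is handed in when it is done.

Besides the shell and the picture viewer there is one more tool, called after "Call:" as name(argument=value, ...) on one line, values as JSON. carry_out: Moves the arm, as the interface text tells. Its arguments: {"type":"object","properties":{"motion":{"type":"array","items":{"type":"number"}},"squeeze":{"type":"number"}},"required":["motion"]}

```bash
ls; mkdir -p pics
python3 - <<'E'
from plant import robot, imaging, models
import cv2
print(robot.read_state())
for n in ["scene","top","wrist"]:
    im=imaging.read_camera(n); cv2.imwrite(f"pics/{n}0.png",im)
    m=imaging.camera_model(n); print(n,m)
print(robot.tips_ahead)
E
```

```text
pics
{'t': 0.0, 'q': array([-1.33836244e+00,  1.31157696e-01,  1.48926288e+00, -4.97740789e-06,
        1.52302243e+00, -8.53690084e-02]), 'dq': array([ 6.77389663e-04, -1.74812838e-05, -1.40657066e-03,  2.06913142e-03,
        1.20223675e-03,  2.49796706e-04]), 'joint_torque': array([-2.31836413e-03, -5.59851766e+01, -4.91755664e+01,  7.66095263e-02,
        3.57118074e-02, -1.51521290e-04]), 'tool_pos': array([ 0.18740091, -0.56941673,  0.23659851]), 'orientation': array([-0.32863461,  2.05173093, -2.04790078]), 'force': array([-0.16285407, -0.31653653, -0.41241734]), 'wrist_torque': array([ 0.02508502, -0.00868415,  0.01452733]), 'opening': 0.093067211587747}
scene {'K': array([[462.20651039,   0.        , 321.82929812],
       [  0.        , 462.20651039, 243.81258183],
       [  0.        ,   0.        ,   1.        ]]), 'position': array([0.03079334, 0.69853002, 0.67199337]), 'orientation': array([-0.74950149,  2.43641366, -1.26280356])}
top {'K': array([[462.50398835,   0.        , 318.44231846],
       [  0.        , 462.50398835, 251.83279741],
       [  0.        ,   0.        ,   1.        ]]), 'position': array([0.37477752, 0.05331318, 1.2986425 ]), 'orientation': array([-2.18620658,  2.16673186, -0.13601353])}
wrist {'K': array([[371.64829954,   0.        , 315.34402128],
       [  0.        , 371.64829954, 239.03492755],
       [  0.        ,   0.        ,   1.        ]]), 'position': array([ 0.26532493, -0.54534106,  0.38419229]), 'orientation': array([ 2.34225608, -1.69253814, -0.2576282 ])}
0.019
```

View pics/scene0.png

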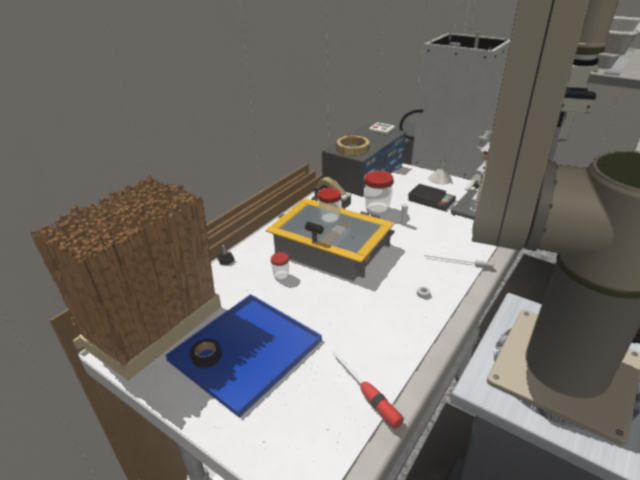

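View pics/top0.png

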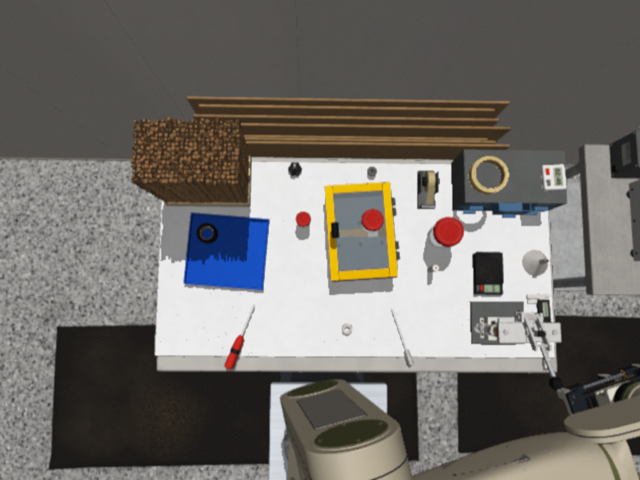

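```bash
cat > h.py <<'E'
import numpy as np, cv2
from scipy.spatial.transform import Rotation as R
from plant import robot, imaging, models
def ray(cam,px):
    m=imaging.camera_model(cam); K=m['K']; 
    u=np.array([(px[0]-K[0,2])/K[0,0],(px[1]-K[1,2])/K[1,1]])
    if cam=='wrist':
        r=np.linalg.norm(u); d=np.array([*(u/r*np.sin(r)),np.cos(r)])
    else: d=np.array([*u,1.])
    return m['position'],R.from_rotvec(m['orientation']).as_matrix()@d
def at_z(cam,px,z):
    p,d=ray(cam,px); return p+d*(z-p[2])/d[2]
def proj(cam,P):
    m=imaging.camera_model(cam); K=m['K']
    c=(np.atleast_2d(P)-m['position'])@R.from_rotvec(m['orientation']).as_matrix()
    if cam=='wrist':
        rr=np.linalg.norm(c[:,:2],axis=1); th=np.arctan2(rr,c[:,2]); u=c[:,:2]/rr[:,None]*th[:,None]
    else: u=c[:,:2]/c[:,2:]
    return u*[K[0,0],K[1,1]]+[K[0,2],K[1,2]]
E
python3 - <<'E'
from h import *
names=["guard_box","cover","cover_grip","jar_mid","brush_mid","tray","tape_roll","post","stay"]
for cam in ["scene","top"]:
    for n in names:
        for o in models.outline_of(cam,n):
            ys,xs=np.nonzero(o['pixels']); 
            print(cam,n,round(o['confidence'],2),np.round(o['pixel']),len(xs),xs.min(),xs.max(),ys.min(),ys.max(),cv2.minAreaRect(np.c_[xs,ys].astype(np.float32)))
E
```

```text
scene guard_box 0.67 [334. 239.] 6393 265 393 198 281 ((327.42498779296875, 235.27825927734375), (122.70246124267578, 71.53536987304688), 19.179006576538086)
scene cover 0.88 [337. 232.] 4286 267 392 197 262 ((329.168701171875, 227.56594848632812), (118.4768295288086, 48.65022277832031), 17.265810012817383)
scene cover 0.59 [207. 351.] 732 190 221 338 367 ((205.5, 352.5), (29.0, 31.0), 90.0)
scene cover_grip 0.91 [333. 231.] 4204 265 392 198 262 ((328.3146057128906, 227.08399963378906), (119.53388214111328, 47.89827346801758), 17.612577438354492)
scene jar_mid 0.83 [330. 206.] 774 316 340 188 223 ((328.0, 205.5), (35.0, 24.0), 90.0)
scene jar_mid 0.76 [376. 188.] 1077 364 392 170 213 ((378.0, 191.5), (43.0, 28.0), 90.0)
scene jar_mid 0.65 [281. 265.] 459 270 288 252 280 ((279.0, 266.0), (28.0, 18.0), 90.0)
scene tray 0.97 [248. 353.] 9293 165 321 294 415 ((243.02090454101562, 346.9903564453125), (96.92205810546875, 130.06004333496094), 46.77146911621094)
scene tape_roll 0.93 [208. 352.] 656 190 221 338 366 ((204.75001525878906, 352.2500305175781), (26.879358291625977, 30.990318298339
[... 583 characters left out ...]
. 219.] 428 361 383 209 232 ((372.0, 220.5), (23.0, 22.0), 90.0)
top jar_mid 0.67 [434. 270.] 52 428 438 265 271 ((432.8529968261719, 267.9117736816406), (5.093247413635254, 10.429031372070312), 75.96376037597656)
top jar_mid 0.65 [447. 234.] 908 427 463 216 247 ((445.0, 231.5), (31.0, 36.0), 90.0)
top jar_mid 0.6 [304. 220.] 155 297 309 212 226 ((303.0, 219.0), (14.0, 12.0), 90.0)
top tray 0.55 [228. 253.] 5498 183 269 212 289 ((225.87054443359375, 250.48873901367188), (80.9986801147461, 72.03251647949219), 4.969740867614746)
top tape_roll 0.53 [202. 231.] 261 196 217 223 242 ((206.5, 232.5), (19.0, 21.0), 90.0)
top post 0.49 [432. 268.] 44 428 437 266 271 ((432.5, 268.5), (5.0, 9.0), 90.0)
```

Run:
```python
from h import *
a=cv2.imread('pics/top0.png')[165:300,290:480]; cv2.imwrite('pics/topc.png',cv2.resize(a,None,fx=4.2,fy=4.2,interpolation=cv2.INTER_CUBIC))
a=cv2.imread('pics/scene0.png')[160:300,255:425]; cv2.imwrite('pics/scc.png',cv2.resize(a,None,fx=4.2,fy=4.2,interpolation=cv2.INTER_CUBIC))
# tray via minAreaRect in top with z 0.016 rim
def ext(cam,n,i=0): 
    return models.outline_of(cam,n)[i]['pixels']
from scipy.optimize import minimize
def rectpts(x,y,yaw,L,W,z):
    c=np.array([[-L/2,-W/2],[L/2,-W/2],[L/2,W/2],[-L/2,W/2]]); s,co=np.sin(yaw),np.cos(yaw)
    c=c@np.array([[co,s],[-s,co]])+[x,y]; return np.c_[c,np.full(4,z)]
def fit(cams,n,L,W,zs,x0,off=None):
    masks={c:ext(c,n) for c in cams}
    def cost(p,show=False):
        t=0
        for c in cams:
            m=np.zeros((480*4,640*4),np.uint8)
            P=np.vstack([rectpts(*p,L,W,z) for z in zs]); q=proj(c,P)*4+1.5
            cv2.fillConvexPoly(m,cv2.convexHull(q.astype(np.float32)).astype(np.int32),1)
            m=m.reshape(480,4,640,4).mean((1,3))
            iou=1-np.minimum(m,masks[c]).sum()/np.maximum(m,masks[c]).sum(); t+=iou
            if show: print(c,round(1-iou,3))
        return t
    r=minimize(cost,x0,method='Nelder-Mead',options=dict(initial_simplex=[np.array(x0)+d for d in ([0,0,0],[.02,0,0],[0,.02,0],[0,0,.1])],xatol=1e-4,fatol=1e-5))
    cost(r.x,True); print(n,cams,np.round(r.x,4)); return r.x
tz=at_z('top',[227,252],0.016); print(tz)
for cams in (['top'],['scene'],['top','scene']): fit(cams,'tray',.2,.22,[0,.016],[tz[0],tz[1],0.])
cz=at_z('top',[361,230],.067); print(cz)
# cover rect: 182 hinge->front, 260 wide, centre
for cams in (['top'],['scene'],['top','scene']):
    p=fit(cams,'cover',.182,.26,[.061,.067],[cz[0],cz[1],-1.57])
    ex=np.array([np.cos(p[2]),np.sin(p[2])]); h=p[:2]+.091*ex; print('hinge',h,'box',h-.09*ex,'grip',h-.165*ex)
for cam,px in (('top',[372,219.5]),): print('jar lid top',at_z(cam,px,.142))
print('small', at_z('top',[303,218.5],.05)); print('big',at_z('top',[447.5,231.5],.10))
print('post',at_z('top',[435,267.5],.06)); print('tape',at_z('top',[206.5,233],.019))
print('grip px', at_z('top',[335.5,230],.11))
```

```text
[0.50742509 0.28276175 0.016     ]
top 0.943
tray ['top'] [ 0.5121  0.2851 -0.0719]
scene 0.913
tray ['scene'] [ 0.5147  0.2869 -0.0658]
top 0.939
scene 0.906
tray ['top', 'scene'] [ 0.5131  0.2861 -0.0713]
[ 0.5653932  -0.08464553  0.067     ]
top 0.892
cover ['top'] [ 0.5659 -0.0838 -1.4943]
hinge [ 0.57288207 -0.17452388] box [ 0.56600374 -0.08478711] grip [ 0.56027181 -0.01000646]
scene 0.882
cover ['scene'] [ 0.566  -0.0837 -1.4988]
hinge [ 0.57257039 -0.17450569] box [ 0.56609416 -0.08473901] grip [ 0.5606973  -0.00993343]
top 0.89
scene 0.882
cover ['top', 'scene'] [ 0.5661 -0.0832 -1.4962]
hinge [ 0.5728337  -0.17396125] box [ 0.56612817 -0.0842114 ] grip [ 0.56054023 -0.00941986]
jar lid top [ 0.58104648 -0.10428797  0.142     ]
small [0.59806081 0.07229979 0.05      ]
big [ 0.55879717 -0.30920587  0.1       ]
post [ 0.46643124 -0.28527023  0.06      ]
tape [0.559667   0.34053866 0.019     ]
grip px [ 0.55800967 -0.01340309  0.11      ]
```

View pics/topc.png

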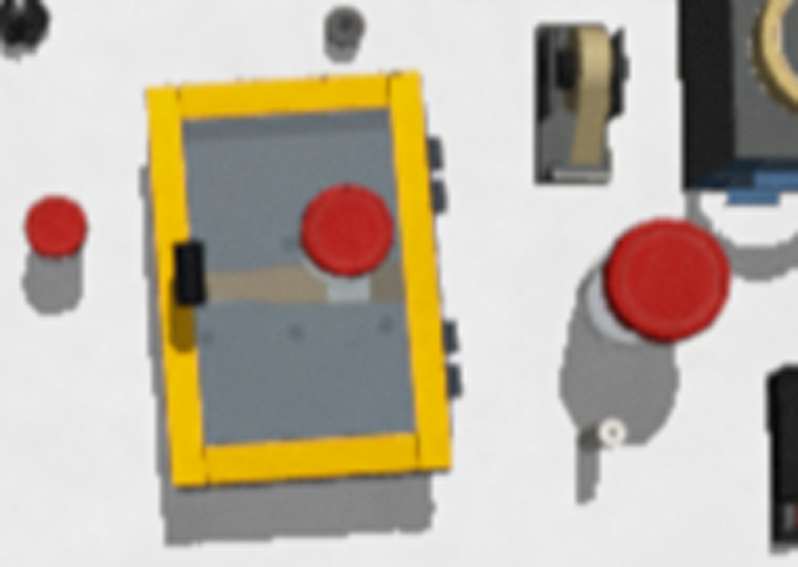

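View pics/scc.png

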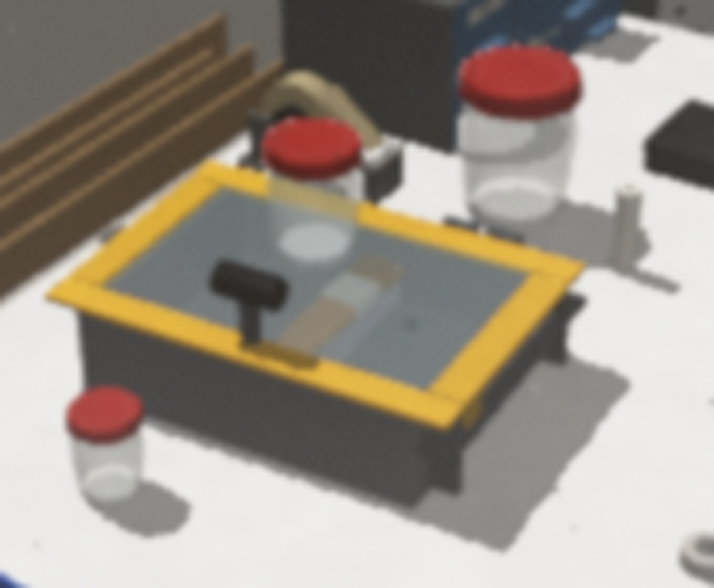

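View pics/wrist0.png

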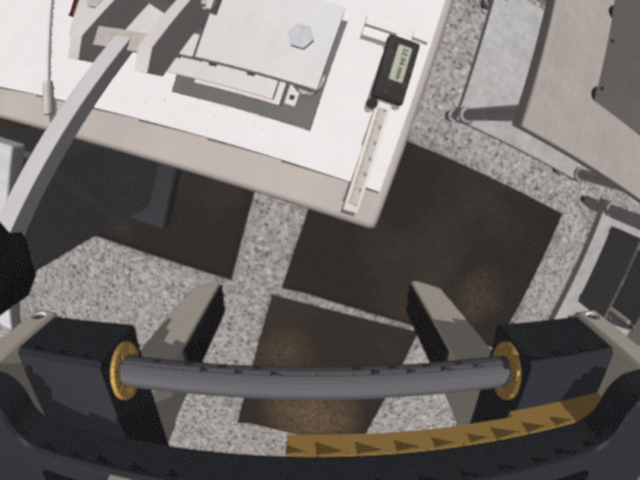

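Run:
```python
from h import *
s=robot.read_state(); M=R.from_rotvec(s['orientation']).as_matrix(); print(np.round(M,3))
print('jar scene lid', at_z('scene',[329.5,194],.142), 'base', at_z('scene',[330,217.5],.067))
print('block base', at_z('scene',[220,298],0.0), at_z('scene',[105,372],0),at_z('top',[248,203],0),at_z('top',[248,195],.02))
print('tape scene',at_z('scene',[206,352],.0095),'post base',at_z('scene',[404,221],0))
print('grip scene',at_z('scene',[255+249/4.2,160+283/4.2],.102), 'grip top',at_z('top',[290+190/4.2,165+272/4.2],.11))
for px in [(300,285),(300,320),(385,300)]: print('brush',at_z('top',[290+px[0]/4.2,165+px[1]/4.2],.041))
# brush pts scene
for px in [(265,345),(300,357),(400,270),(375,258)]: print('brush sc',at_z('scene',[255+px[0]/4.2,160+px[1]/4.2],.041))
```

```text
[[-0.95  -0.     0.312]
 [-0.312  0.    -0.95 ]
 [ 0.    -1.    -0.   ]]
jar scene lid [ 0.57903319 -0.1005799   0.142     ] base [ 0.58748568 -0.1136656   0.067     ]
block base [0.6635549  0.20666938 0.        ] [0.69390553 0.47182112 0.        ] [0.6499168  0.23007258 0.        ] [0.66852078 0.227895   0.02      ]
tape scene [0.5660702  0.33864465 0.0095    ] post base [ 0.46967993 -0.2977498   0.        ]
grip scene [ 0.5613533  -0.01168199  0.102     ] grip top [ 0.55862777 -0.01271906  0.11      ]
brush [ 0.56148346 -0.0887254   0.041     ]
brush [ 0.53836533 -0.08868181  0.041     ]
brush [ 0.5521612  -0.14451748  0.041     ]
brush sc [ 0.57224288 -0.03936775  0.041     ]
brush sc [ 0.54867135 -0.04041265  0.041     ]
brush sc [ 0.5498131  -0.14919366  0.041     ]
brush sc [ 0.5698501  -0.15250799  0.041     ]
```

Call:
carry_out(motion=[0,-0.04,0,0,0,0,1,0,-0.04,0,0,0,0,1,0,-0.04,0,0,0,0,1,-0.034,0,-0.021,0,0,0,1,-0.034,0,-0.021,0,0,0,1], squeeze=20)

```text
t: 1.95
tool_pos: [0.2369, -0.5092, 0.3596]
orientation: [-0.323, 2.058, -2.049]
force: [0.8, 0.1, -0.7]
opening: 0.0931
```

Call:
carry_out(motion=[-0.034,0,-0.021,0,0,0,1,-0.034,0,-0.021,0,0,0,1,-0.034,0,-0.021,0,0,0,1,-0.034,0,-0.021,0,0,0,1,-0.034,0,-0.021,0,0,0,1])

```text
t: 2.45
tool_pos: [0.3704, -0.3521, 0.3623]
orientation: [-0.318, 2.055, -2.055]
force: [1.2, -1.4, -0.6]
opening: 0.0929
```

Call:
carry_out(motion=[-0.034,0,-0.021,0,0,0,1,-0.034,0,-0.021,0,0,0,1,-0.034,0,-0.021,0,0,0,1,-0.034,0,-0.021,0,0,0,1,-0.034,0,-0.021,0,0,0,1])

```text
t: 2.95
tool_pos: [0.5048, -0.1931, 0.3637]
orientation: [-0.316, 2.052, -2.056]
force: [0.1, -0.6, 1.6]
opening: 0.0936
```

Call:
carry_out(motion=[-0.034,0,-0.021,0,0,0,1,-0.034,0,-0.021,0,0,0,1,-0.034,0.02,-0.021,0,0,0,1,0,0.04,0,0,0,0,1,0,0.0,0,0,0,0,1])

```text
t: 3.45
tool_pos: [0.5887, -0.0926, 0.3028]
orientation: [-0.319, 2.047, -2.051]
force: [-1.3, -0.1, -0.9]
opening: 0.0926
```

```bash
cat > go.py <<'E'
from h import *
import sys
# usage: go.py x y z [tilt_deg yaw_deg]  tool z axis horizontal at yaw; tool y = down tilted: leaning body toward +y' 
def target(yaw,tilt):
    y=np.deg2rad(yaw); z=np.array([np.cos(y),np.sin(y),0]); up=np.array([0,0,1.])
    fwd=np.array([np.sin(y),-np.cos(y),0]) # for yaw 0: world -y : direction finger tips lean to
    t=np.deg2rad(tilt); ty=-up*np.cos(t)+fwd*np.sin(t)
    x=np.cross(ty,z); return np.c_[x,ty,z]
def delta(p,yaw,tilt):
    s=robot.read_state(); M=R.from_rotvec(s['orientation']).as_matrix()
    T=target(yaw,tilt)
    d=M.T@(np.array(p)-s['tool_pos']); rv=np.rad2deg(R.from_matrix(M.T@T).as_rotvec())
    print('t',round(s['t'],2),'pos',np.round(s['tool_pos'],4),'F',np.round(s['force'],1),'open',round(s['opening'],4))
    print('tool yaw',round(np.rad2deg(np.arctan2(M[1,2],M[0,2])),2),'axes\n',np.round(M,3)); print('delta shift',np.round(d,4),'turn',np.round(rv,2))
if __name__=='__main__':
    a=list(map(float,sys.argv[1:])); delta(a[:3],a[3] if len(a)>3 else -72,a[4] if len(a)>4 else 0)
E
python3 go.py 0.580 -0.103 0.107
python3 - <<'E'
from h import *
s=robot.read_state()
im=imaging.read_camera('wrist'); cv2.imwrite('pics/w1.png',im)
for o in models.outline_of('wrist','jar_mid'):
    ys,xs=np.nonzero(o['pixels']); print(o['confidence'],o['pixel'],xs.min(),xs.max(),ys.min(),ys.max())
E
```

```text
t 3.45 pos [ 0.5887 -0.0926  0.3028] F [-1.3 -0.1 -0.9] open 0.0926
tool yaw -71.97 axes
 [[-0.951  0.006  0.309]
 [-0.309 -0.001 -0.951]
 [-0.006 -1.     0.003]]
delta shift [0.0126 0.1958 0.0066] turn [-0.18  0.03 -0.32]
0.78 [180.8, 153.1] 158 203 135 173
0.69 [474.1, 287.3] 439 519 245 327
0.56 [324.4, 230.1] 293 358 195 266
0.4 [294.5, 200.7] 206 411 87 341
```

View pics/w1.png

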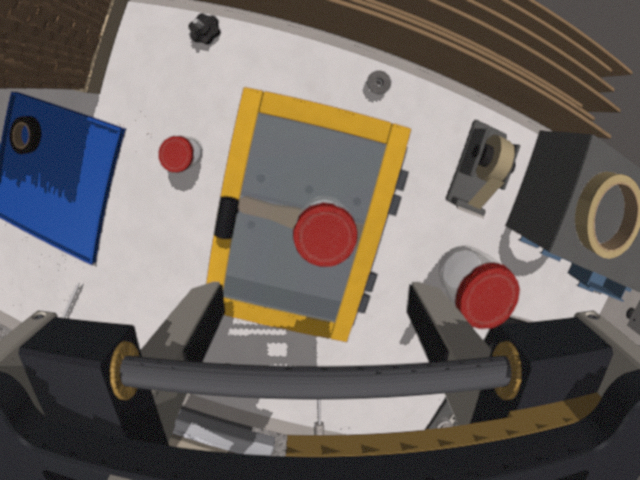

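Run:
```python
from h import *
print('jar',at_z('wrist',[325,235.5],.142), 'grip', at_z('wrist',[228,218],.11))
print('cov front corners',at_z('wrist',[246,88],.067),at_z('wrist',[207,283],.067)); print('hinge corners',at_z('wrist',[411,127],.067),at_z('wrist',[347,341],.067))
print('brush front',at_z('wrist',[245,200],.041),at_z('wrist',[240,217],.041))
```

```text
jar [ 0.58449848 -0.10731016  0.142     ] grip [ 0.56406174 -0.01536264  0.11      ]
cov front corners [0.69183107 0.01202986 0.067     ] [ 0.46773985 -0.0029871   0.067     ]
hinge corners [ 0.70711976 -0.16580284  0.067     ] [ 0.44558758 -0.18500625  0.067     ]
brush front [ 0.57049066 -0.01844003  0.041     ] [ 0.54930558 -0.01813226  0.041     ]
```

Call:
carry_out(motion=[0.0105,0.03,0.0107,0,0,0,1,0,0.045,0,0,0,0,1,0,0.045,0,0,0,0,1,0,0.04,0,0,0,0,1,0,0.03,0,0,0,0,1])

```text
t: 4.05
tool_pos: [0.5993, -0.1177, 0.1399]
orientation: [-0.265, 2.013, -2.058]
force: [-0.4, 0.0, 0.0]
opening: 0.0925
```

```bash
python3 go.py 0.582 -0.106 0.107
```

```text
t 4.05 pos [ 0.5993 -0.1177  0.1399] F [-0.4  0.   0. ] open 0.0925
tool yaw -72.47 axes
 [[-0.952  0.05   0.301]
 [-0.302 -0.014 -0.953]
 [-0.044 -0.999  0.029]]
delta shift [ 0.0144  0.0318 -0.0173] turn [-1.65 -0.43 -2.5 ]
```

Call:
carry_out(motion=[0.0144,0,-0.0173,-1.65,-0.4,-2.5,1,0,0,0,0,0,0,1,0,0.01,0,0,0,0,1,0,0.01,0,0,0,0,1,0,0.01,0,0,0,0,1])

```text
t: 4.55
tool_pos: [0.5853, -0.1118, 0.1151]
orientation: [-0.305, 2.044, -2.057]
force: [-0.3, -0.2, -0.5]
opening: 0.0933
```

```bash
python3 go.py 0.582 -0.106 0.107
```

```text
t 4.55 pos [ 0.5853 -0.1118  0.1151] F [-0.3 -0.2 -0.5] open 0.0933
tool yaw -72.4 axes
 [[-0.953  0.013  0.302]
 [-0.303 -0.005 -0.953]
 [-0.011 -1.     0.008]]
delta shift [ 0.0015  0.008  -0.0066] turn [-0.47 -0.39 -0.63]
```

Call:
carry_out(motion=[0.0015,0.008,-0.0066,-0.5,0,-0.6,1,0,0,0,0,0,0,0.4,0,0,0,0,0,0,-1,0,0,0,0,0,0,-1,0,0,0,0,0,0,-1], squeeze=20)

```text
t: 5.05
tool_pos: [0.5815, -0.1056, 0.105]
orientation: [-0.32, 2.058, -2.055]
force: [0.1, 0.1, 0.4]
opening: 0.0654
```

Call:
carry_out(motion=[0,0,0,0,0,0,-1,0,0,0,0,0,0,-1,0,0,0,0,0,0,-1,0,0,0,0,0,0,-1,0,0,0,0,0,0,-1])

```text
t: 5.55
tool_pos: [0.5816, -0.1055, 0.1054]
orientation: [-0.319, 2.058, -2.055]
force: [0.7, 0.2, -1.3]
opening: 0.0567
```

```bash
python3 go.py 0.582 -0.106 0.107
```

```text
t 5.55 pos [ 0.5816 -0.1055  0.1054] F [ 0.7  0.2 -1.3] open 0.0567
tool yaw -72.39 axes
 [[-0.953 -0.001  0.303]
 [-0.303  0.001 -0.953]
 [ 0.001 -1.    -0.001]]
delta shift [-0.0002 -0.0016  0.0006] turn [ 0.08 -0.39  0.03]
```

Call:
carry_out(motion=[0,-0.01,0,0,0,0,-1,0,-0.02,0,0,0,0,-1,0,-0.025,0,0,0,0,-1,0,-0.02,0,0,0,0,-1,-0.002,-0.01,-0.01,0,0,0,-1])

```text
t: 6.05
tool_pos: [0.5779, -0.0955, 0.1913]
orientation: [-0.326, 2.064, -2.056]
force: [0.1, 0.1, -3.0]
opening: 0.0565
```

Call:
carry_out(motion=[-0.004,0,-0.02,0,0,0,-1,-0.007,0,-0.03,0,0,0,-1,-0.007,0,-0.032,0,0,0,-1,-0.007,0,-0.032,0,0,0,-1,-0.007,0,-0.032,0,0,0,-1])

```text
t: 6.55
tool_pos: [0.5644, 0.0575, 0.195]
orientation: [-0.316, 2.065, -2.059]
force: [0.3, -0.5, -3.2]
opening: 0.0567
```

Call:
carry_out(motion=[-0.007,0,-0.032,0,0,0,-1,-0.007,0,-0.032,0,0,0,-1,-0.007,0,-0.03,0,0,0,-1,-0.004,0,-0.02,0,0,0,-1,-0.002,0,-0.01,0,0,0,-1])

```text
t: 7.05
tool_pos: [0.5486, 0.1952, 0.1946]
orientation: [-0.323, 2.066, -2.056]
force: [-0.5, 0.1, -3.4]
opening: 0.0567
```

```bash
python3 go.py 0.5537 0.223 0.045 -72.4
```

```text
t 7.05 pos [0.5486 0.1952 0.1946] F [-0.5  0.1 -3.4] open 0.0567
tool yaw -72.57 axes
 [[-0.954 -0.008  0.3  ]
 [-0.3    0.004 -0.954]
 [ 0.006 -1.    -0.006]]
delta shift [-0.0141  0.1497 -0.0241] turn [ 0.34 -0.17  0.37]
```

Descend in smaller rows, then correct.

Call:
carry_out(motion=[-0.007,0.01,-0.012,0,0,0,-1,-0.007,0.02,-0.012,0,0,0,-1,0,0.025,0,0,0,0,-1,0,0.025,0,0,0,0,-1,0,0.015,0,0,0,0,-1])

```text
t: 7.55
tool_pos: [0.5561, 0.2264, 0.0971]
orientation: [-0.318, 2.064, -2.052]
force: [-0.9, 0.8, -3.0]
opening: 0.0569
```

```bash
python3 go.py 0.5537 0.223 0.045 -72.4
```

```text
t 7.55 pos [0.5561 0.2264 0.0971] F [-0.9  0.8 -3. ] open 0.0569
tool yaw -72.53 axes
 [[-0.954 -0.003  0.3  ]
 [-0.3    0.005 -0.954]
 [ 0.001 -1.    -0.006]]
delta shift [0.0032 0.0521 0.0028] turn [ 0.32 -0.13  0.07]
```

Call:
carry_out(motion=[0.003,0.015,0.003,0,0,0,-1,0,0.015,0,0,0,0,-1,0,0.012,0,0,0,0,-1,0,0.006,0,0,0,0,-1,0,0.002,0,0,0,0,-1])

```text
t: 8.05
tool_pos: [0.5538, 0.2222, 0.0421]
orientation: [-0.319, 2.066, -2.055]
force: [-5.2, 1.3, 20.2]
opening: 0.0565
```

```bash
python3 go.py 0.5537 0.223 0.0432 -72.4
```

```text
t 8.05 pos [0.5538 0.2222 0.0421] F [-5.2  1.3 20.2] open 0.0565
tool yaw -72.67 axes
 [[-0.955 -0.005  0.298]
 [-0.298  0.005 -0.955]
 [ 0.004 -1.    -0.006]]
delta shift [-0.0001 -0.0011 -0.0008] turn [ 0.35 -0.27  0.21]
```

Call:
carry_out(motion=[0,-0.001,0,0,0,0,-1,0,0,0,0,0,0,0.3,0,0,0,0,0,0,0.5,0,0,0,0,0,0,0.8,0,0,0,0,0,0,0.8])

```text
t: 8.55
tool_pos: [0.5573, 0.2233, 0.0469]
orientation: [-0.311, 2.064, -2.051]
force: [-0.9, 0.3, 0.5]
opening: 0.0796
```

```bash
python3 go.py 0.5537 0.223 0.15 -72.4
python3 - <<'E'
from h import *
for c in ['scene','wrist']: cv2.imwrite(f'pics/{c}2.png',imaging.read_camera(c))
E
```

```text
t 8.55 pos [0.5573 0.2233 0.0469] F [-0.9  0.3  0.5] open 0.0796
tool yaw -72.68 axes
 [[-0.955  0.002  0.298]
 [-0.298  0.007 -0.955]
 [-0.004 -1.    -0.006]]
delta shift [ 0.0031 -0.1031 -0.0015] turn [ 0.35 -0.28 -0.21]
```

View pics/scene2.png

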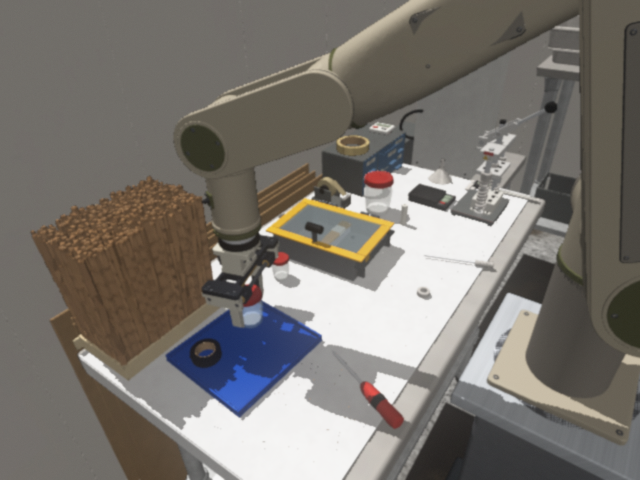

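Call:
carry_out(motion=[0,-0.012,0,0,0,0,0.8,0,-0.02,0,0,0,0,1,0,-0.025,0,0,0,0,1,0,-0.035,0,0,0,0,1,0,-0.04,0,0,0,0,1])

```text
t: 9.15
tool_pos: [0.5522, 0.2207, 0.1778]
orientation: [-0.326, 2.068, -2.059]
force: [-0.3, 0.6, -0.4]
opening: 0.0931
```

```bash
python3 go.py 0.561 -0.0115 0.20 4.3
python3 - <<'E'
from h import *
for c in ['wrist']: cv2.imwrite(f'pics/{c}3.png',imaging.read_camera(c))
cv2.imwrite('pics/top3.png',imaging.read_camera('top'))
E
```

```text
t 9.15 pos [0.5522 0.2207 0.1778] F [-0.3  0.6 -0.4] open 0.0931
tool yaw -72.69 axes
 [[-0.955 -0.012  0.298]
 [-0.298  0.003 -0.955]
 [ 0.011 -1.    -0.006]]
delta shift [ 0.061  -0.023   0.2242] turn [  0.7  -76.99   0.27]
```

View pics/wrist3.png

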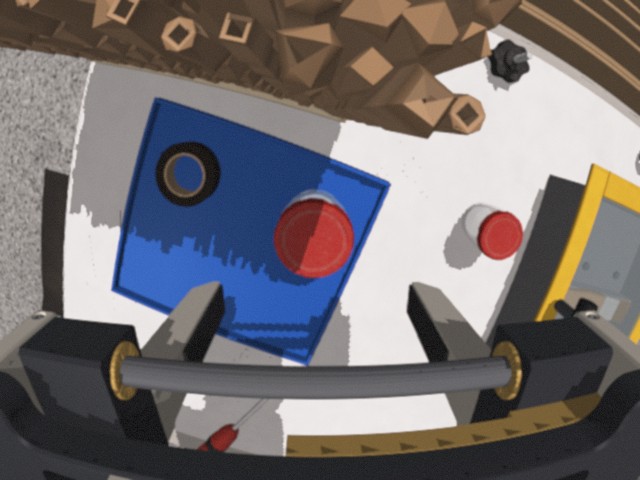

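Call:
carry_out(motion=[0.005,-0.01,0.02,0,0,0,1,0.01,-0.013,0.036,0,0,0,1,0.01,0,0.036,0,0,0,1,0.01,0,0.036,0,0,0,1,0.01,0,0.036,0,0,0,1])

```text
t: 9.75
tool_pos: [0.5637, 0.0519, 0.2129]
orientation: [-0.311, 2.058, -2.042]
force: [1.0, 0.2, -0.6]
opening: 0.093
```

Call:
carry_out(motion=[0.01,0,0.036,0,0,0,1,0.005,0,0.02,0,0,0,1,0,0,0,0,-8.5,0,1,0,0,0,0,-8.5,0,1,0,0,0,0,-8.5,0,1])

```text
t: 10.25
tool_pos: [0.5658, -0.0149, 0.2143]
orientation: [-0.696, 1.776, -1.771]
force: [-0.3, -0.3, 0.1]
opening: 0.0932
```

Call:
carry_out(motion=[0,0,0,0,-8.5,0,1,0,0,0,0,-8.5,0,1,0,0,0,0,-8.5,0,1,0,0,0,0,-8.5,0,1,0,0,0,0,-8.5,0,1])

```text
t: 10.75
tool_pos: [0.5651, -0.0155, 0.2157]
orientation: [-1.167, 1.25, -1.254]
force: [0.3, 0.6, 0.4]
opening: 0.0926
```

```bash
python3 go.py 0.561 -0.0115 0.20 4.3
python3 - <<'E'
from h import *
for c in ['wrist','top']: cv2.imwrite(f'pics/{c}4.png',imaging.read_camera(c))
for c in ['wrist','top']:
  for n in ['cover_grip','jar_mid']:
    for o in models.outline_of(c,n): 
      ys,xs=np.nonzero(o['pixels']);print(c,n,o['confidence'],o['pixel'],xs.min(),xs.max(),ys.min(),ys.max())
E
```

```text
t 10.75 pos [ 0.5651 -0.0155  0.2157] F [0.3 0.6 0.4] open 0.0926
tool yaw -3.51 axes
 [[-0.061  0.01   0.998]
 [-0.998  0.007 -0.061]
 [-0.007 -1.     0.01 ]]
delta shift [-0.0037  0.0156 -0.0045] turn [-0.6  -7.81 -0.38]
wrist cover_grip 0.93 [317.1, 271.8] 159 458 185 366
wrist jar_mid 0.68 [323.8, 427.6] 299 349 413 435
wrist jar_mid 0.58 [349.7, 122.4] 321 372 94 143
top cover_grip 0.77 [360.1, 260.2] 329 397 216 279
top cover_grip 0.4 [246.3, 232.5] 236 258 221 243
top cover_grip 0.28 [359.2, 264.3] 329 399 215 280
top jar_mid 0.94 [244.9, 234.6] 236 258 222 243
top jar_mid 0.76 [304.5, 221.6] 296 309 212 227
top jar_mid 0.74 [444.6, 232.4] 427 464 216 247
```

View pics/wrist4.png

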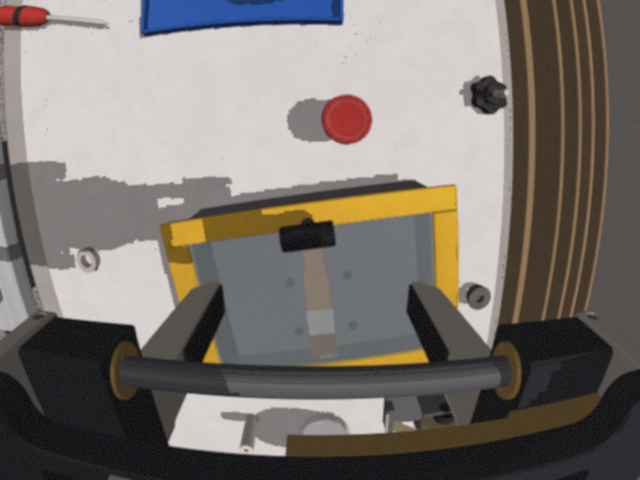

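Run:
```python
from h import *
for z in (.102,.112): print(z,at_z('wrist',[307,236],z),at_z('wrist',[281,240],z),at_z('wrist',[335,232],z))
print('front edge',at_z('wrist',[162,225],.067),at_z('wrist',[457,186],.067))
print('brush',[np.round(at_z('wrist',p,.041),4) for p in ([304,251],[324,249],[308,309],[333,308],[310,358],[338,356])])
print('top jar', at_z('top',[246.5,232],.079), 'grip in top?')
a=cv2.imread('pics/top4.png')[165:300,290:480]; cv2.imwrite('pics/topc4.png',cv2.resize(a,None,fx=4,fy=4))
```

```text
0.102 [ 0.56019562 -0.01104094  0.102     ] [ 0.54085614 -0.01269568  0.102     ] [ 0.58084513 -0.00949413  0.102     ]
0.112 [ 0.56052614 -0.00814976  0.112     ] [ 0.54192639 -0.00974121  0.112     ] [ 0.5803858  -0.00666212  0.112     ]
front edge [ 0.43371464 -0.00185194  0.067     ] [0.68876724 0.01374136 0.067     ]
brush [array([ 0.5543, -0.0427,  0.041 ]), array([ 0.5727, -0.0421,  0.041 ]), array([ 0.5534, -0.1024,  0.041 ]), array([ 0.5777, -0.1032,  0.041 ]), array([ 0.5509, -0.1607,  0.041 ]), array([ 0.5801, -0.1605,  0.041 ])]
top jar [0.55482507 0.2214248  0.079     ] grip in top?
```

Call:
carry_out(motion=[-0.005,0.01,-0.0045,0,-7.5,0,1,0,0.02,0,0,0,0,1,0,0.02,0,0,0,0,1,0,0.02,0,0,0,0,1,0,0.01,0,0,0,0,1])

```text
t: 11.55
tool_pos: [0.5639, -0.0097, 0.1362]
orientation: [-1.217, 1.162, -1.175]
force: [0.3, -0.4, 0.2]
opening: 0.0933
```

```bash
python3 go.py 0.5605 -0.0105 0.102 4
```

```text
t 11.55 pos [ 0.5639 -0.0097  0.1362] F [ 0.3 -0.4  0.2] open 0.0933
tool yaw 2.96 axes
 [[ 0.052  0.016  0.999]
 [-0.999  0.006  0.052]
 [-0.005 -1.     0.017]]
delta shift [ 0.0008  0.0341 -0.004 ] turn [-0.95 -1.04 -0.29]
```

Call:
carry_out(motion=[0.0008,0.01,-0.004,-0.9,-1,-0.3,1,0,0.012,0,0,0,0,1,0,0.008,0,0,0,0,0.8,0,0.003,0,0,0,0,0.5,0,0,0,0,0,0,0.4])

```text
t: 12.05
tool_pos: [0.5596, -0.0107, 0.1005]
orientation: [-1.242, 1.16, -1.159]
force: [-0.8, 0.1, 0.1]
opening: 0.0737
```

```bash
python3 go.py 0.5605 -0.0105 0.102 4;python3 - <<'E'
from h import *
for c in ['scene']: cv2.imwrite(f'pics/{c}5.png',cv2.resize(imaging.read_camera(c)[130:330,200:450],None,fx=3,fy=3))
E
```

```text
t 12.05 pos [ 0.5596 -0.0107  0.1005] F [-0.8  0.1  0.1] open 0.0737
tool yaw 3.85 axes
 [[ 0.067 -0.001  0.998]
 [-0.998 -0.001  0.067]
 [ 0.    -1.    -0.001]]
delta shift [-0.0002 -0.0015  0.0009] turn [ 0.08 -0.15  0.03]
```

View pics/scene5.png

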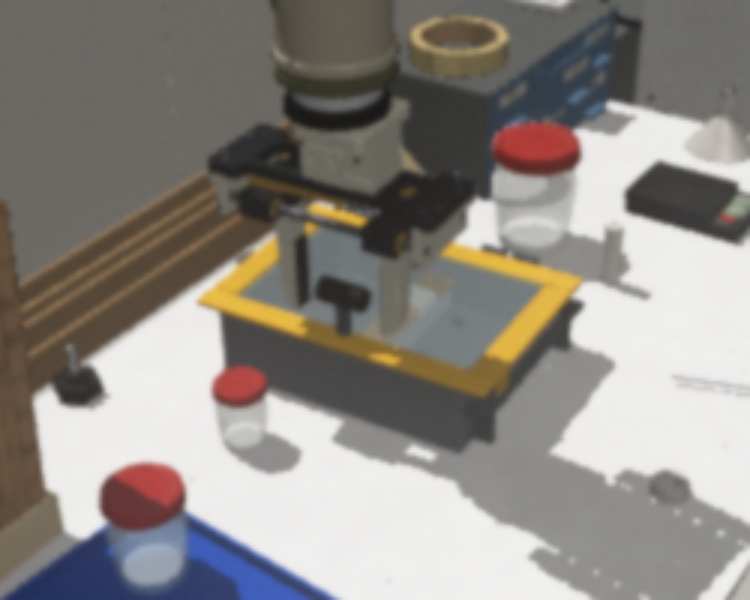

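Call:
carry_out(motion=[0,0,0,0,0,0,-1,0,0,0,0,0,0,-1,0,0,0,0,0,0,-1,0,0,0,0,0,0,-1,0,0,0,0,0,0,-1], squeeze=25)

```text
t: 12.6
tool_pos: [0.5606, -0.011, 0.1028]
orientation: [-1.24, 1.158, -1.161]
force: [1.5, 0.3, -3.1]
opening: 0.0398
```

Call:
carry_out(motion=[0,0,0,0,0,0,-1,0,0,0,0,0,0,-1,0,0,0,0,0,0,-1,0,0,0,0,0,0,-1,0,0,0,0,0,0,-1])

```text
t: 13.1
tool_pos: [0.5606, -0.011, 0.1028]
orientation: [-1.24, 1.158, -1.161]
force: [-0.2, -1.0, -1.5]
opening: 0.0399
```

```bash
python3 go.py 0.5605 -0.0105 0.102 4
python3 - <<'E'
import numpy as np
r=np.hypot(.165,.038);a=np.arctan2(.038,.165)
for th in np.arange(0,1.06,.07): print(round(th,2),np.round([.165-r*np.cos(th+a), r*np.sin(th+a)-.038],4), 'fwd,z rel')
print(.84,.165-r*np.cos(.84+a), r*np.sin(.84+a)-.038)
E
```

```text
t 13.1 pos [ 0.5606 -0.011   0.1028] F [-0.2 -1.  -1.5] open 0.0399
tool yaw 3.86 axes
 [[ 0.067  0.001  0.998]
 [-0.998 -0.001  0.067]
 [ 0.001 -1.     0.001]]
delta shift [-0.0005  0.0008 -0.0001] turn [-0.07 -0.14  0.07]
0.0 [0. 0.] fwd,z rel
0.07 [0.0031 0.0114] fwd,z rel
0.14 [0.0069 0.0227] fwd,z rel
0.21 [0.0115 0.0336] fwd,z rel
0.28 [0.0169 0.0441] fwd,z rel
0.35 [0.023  0.0543] fwd,z rel
0.42 [0.0298 0.064 ] fwd,z rel
0.49 [0.0373 0.0732] fwd,z rel
0.56 [0.0454 0.0818] fwd,z rel
0.63 [0.0541 0.0899] fwd,z rel
0.7 [0.0633 0.0974] fwd,z rel
0.77 [0.073  0.1041] fwd,z rel
0.84 [0.0832 0.1102] fwd,z rel
0.91 [0.0937 0.1156] fwd,z rel
0.98 [0.1047 0.1202] fwd,z rel
1.05 [0.1159 0.124 ] fwd,z rel
0.84 0.08316507229507683 0.11022970217716149
```

Call:
carry_out(motion=[0.002,-0.006,0,0,0,0,-1,0.003,-0.011,0,0,0,0,-1,0.004,-0.011,0,0,0,0,-1,0.005,-0.011,0,0,0,0,-1,0.005,-0.01,0,0,0,0,-1])

```text
t: 13.6
tool_pos: [0.5621, -0.0315, 0.1536]
orientation: [-1.241, 1.157, -1.161]
force: [4.7, -5.8, -7.3]
opening: 0.0399
```

```bash
cat > cov.py <<'E'
from h import *
import sys
p0=np.array([.5606,-.011,.1028]); d=np.array([.067,-.998,0]); r=np.hypot(.165,.038);a=np.arctan2(.038,.165)
s=robot.read_state(); M=R.from_rotvec(s['orientation']).as_matrix()
v=s['tool_pos']-p0; f=v@d; z=v[2]
th=np.arctan2(z+.038,.165-f)-a; rr=np.hypot(z+.038,.165-f)
print('t',s['t'],'th',round(th,3),'r err mm',round((rr-r)*1e3,1),'side mm',round((v[0]-f*d[0])*1e3,1),'F',np.round(s['force'],1),'open',s['opening'],'rot',np.round(np.rad2deg(R.from_matrix(M).as_rotvec()),1))
for g in map(float,sys.argv[1:]):
    tgt=p0+d*(.165-r*np.cos(g+a))+[0,0,r*np.sin(g+a)-.038]
    print(g,np.round(M.T@(tgt-s['tool_pos']),4))
E
python3 cov.py .35 .42 .49 .56 .63 .7
```

```text
t 13.6 th 0.325 r err mm 0.2 side mm 0.1 F [ 4.7 -5.8 -7.3] open 0.039862243818379245 rot [-71.1  66.3 -66.5]
0.35 [ 0.0025 -0.0035 -0.0001]
0.42 [ 0.0093 -0.0132 -0.0001]
0.49 [ 0.0168 -0.0224 -0.0001]
0.56 [ 0.0249 -0.031  -0.0001]
0.63 [ 0.0336 -0.0391 -0.0001]
0.7 [ 0.0428 -0.0465 -0.0001]
```

Tracks very well. Next five increments to about 0.68.

Call:
carry_out(motion=[0.0068,-0.0098,0,0,0,0,-1,0.0075,-0.0093,0,0,0,0,-1,0.008,-0.0087,0,0,0,0,-1,0.0087,-0.0081,0,0,0,0,-1,0.0092,-0.0075,0,0,0,0,-1])

```text
t: 14.1
tool_pos: [0.5652, -0.0749, 0.2014]
orientation: [-1.239, 1.157, -1.162]
force: [6.4, -2.2, -8.1]
opening: 0.04
```

```bash
python3 cov.py .77 .84 .91 .98 1.03
```

```text
t 14.1 th 0.708 r err mm 0.5 side mm 0.3 F [ 6.4 -2.2 -8.1] open 0.039985332173296646 rot [-71.   66.3 -66.6]
0.77 [ 0.009  -0.0055 -0.0003]
0.84 [ 0.0192 -0.0116 -0.0003]
0.91 [ 0.0298 -0.0169 -0.0003]
0.98 [ 0.0407 -0.0215 -0.0003]
1.03 [ 0.0487 -0.0243 -0.0003]
```

Call:
carry_out(motion=[0.009,-0.0055,0,0,0,0,-1,0.0102,-0.006,0,0,0,0,-1,0.0106,-0.0053,0,0,0,0,-1,0.0109,-0.0046,0,0,0,0,-1,0.0085,-0.003,0,0,0,0,-1])

```text
t: 14.6
tool_pos: [0.569, -0.1273, 0.2279]
orientation: [-1.237, 1.157, -1.16]
force: [6.8, 1.4, -7.4]
opening: 0.0399
```

```bash
python3 cov.py 1.03 0.95 .9 .85
python3 - <<'E'
from h import *
cv2.imwrite('pics/s6.png',cv2.resize(imaging.read_camera('scene')[130:330,220:450],None,fx=3,fy=3))
E
```

```text
t 14.6 th 1.056 r err mm 0.8 side mm 0.6 F [ 6.8  1.4 -7.4] open 0.03985519572360351 rot [-70.9  66.3 -66.5]
1.03 [-0.0039  0.0021 -0.0006]
0.95 [-0.0166  0.0068 -0.0006]
0.9 [-0.0244  0.0102 -0.0006]
0.85 [-0.0319  0.0141 -0.0006]
```

View pics/s6.png

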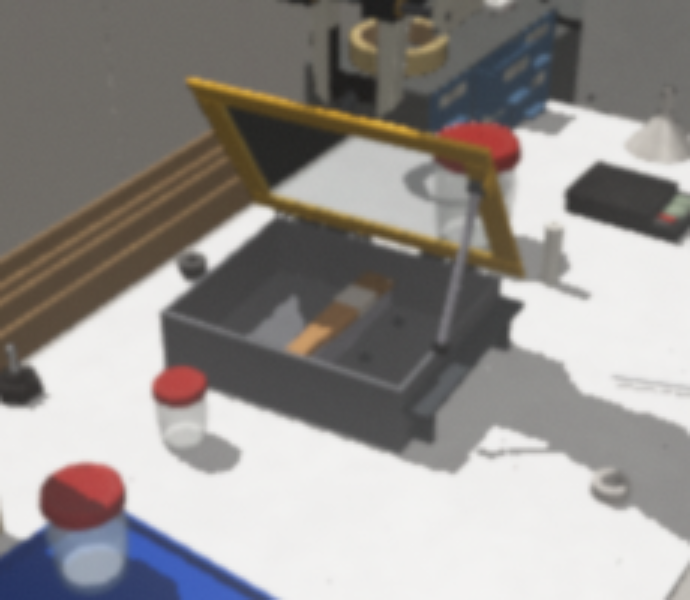

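Call:
carry_out(motion=[0,0,0,0,0,0,-1,0,0,0,0,0,0,-1,-0.004,0.0015,0,0,0,0,-1,-0.006,0.0022,0,0,0,0,-1,-0.006,0.0025,0,0,0,0,-1])

```text
t: 15.15
tool_pos: [0.5681, -0.1136, 0.2233]
orientation: [-1.238, 1.157, -1.164]
force: [2.1, -0.5, -1.3]
opening: 0.0398
```

```bash
python3 cov.py 0.95 .9 .87 .84
python3 - <<'E'
from h import *
cv2.imwrite('pics/s7.png',cv2.resize(imaging.read_camera('scene')[130:330,220:450],None,fx=3,fy=3))
E
```

```text
t 15.15 th 0.971 r err mm 0.9 side mm 0.6 F [ 2.1 -0.5 -1.3] open 0.039847647570004904 rot [-70.9  66.3 -66.7]
0.95 [-0.003   0.0022 -0.0006]
0.9 [-0.0107  0.0056 -0.0006]
0.87 [-0.0153  0.0079 -0.0006]
0.84 [-0.0197  0.0102 -0.0006]
```

View pics/s7.png

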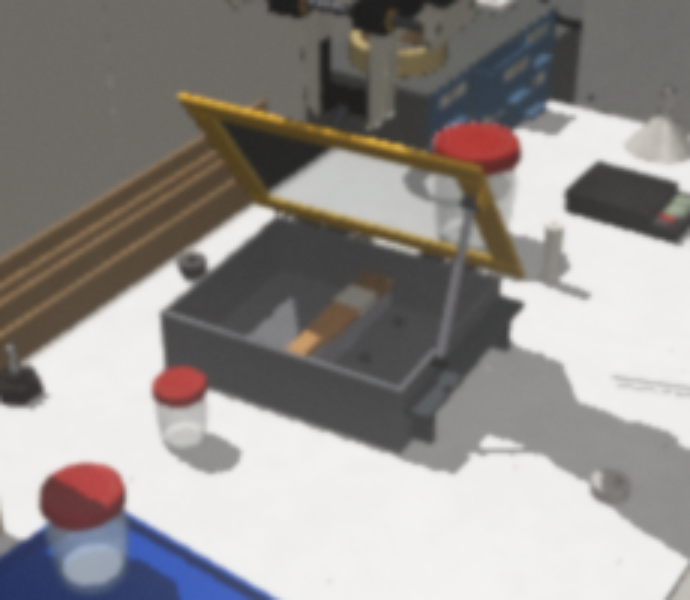

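Call:
carry_out(motion=[-0.004,0.0019,0,0,0,0,-1,-0.004,0.0019,0,0,0,0,-1,-0.004,0.002,0,0,0,0,-1,-0.003,0.0017,0,0,0,0,-1,-0.002,0.001,0,0,0,0,-1])

```text
t: 15.7
tool_pos: [0.5667, -0.0942, 0.2145]
orientation: [-1.239, 1.155, -1.164]
force: [-0.9, -10.3, 4.2]
opening: 0.0399
```

```bash
python3 cov.py .87 .84 .83
```

```text
t 15.7 th 0.845 r err mm 1.1 side mm 0.5 F [ -0.9 -10.3   4.2] open 0.03985427195645827 rot [-71.   66.2 -66.7]
0.87 [ 0.0043 -0.0009 -0.0005]
0.84 [-0.0002  0.0014 -0.0005]
0.83 [-0.0017  0.0022 -0.0005]
```

Call:
carry_out(motion=[0,0,0,0,0,0,-1,0,0,0,0,0,0,0.2,0,0,0,0,0,0,0.6,0,0,0,0,0,0,0.6,0,0,0,0,0,0,0.6])

```text
t: 16.2
tool_pos: [0.5661, -0.0938, 0.2143]
orientation: [-1.239, 1.156, -1.163]
force: [-0.0, -0.4, 0.2]
opening: 0.0675
```

```bash
python3 cov.py .84
python3 - <<'E'
from h import *
cv2.imwrite('pics/s8.png',cv2.resize(imaging.read_camera('scene')[130:330,220:450],None,fx=3,fy=3))
E
```

```text
t 16.2 th 0.843 r err mm 1.2 side mm -0.0 F [-0.  -0.4  0.2] open 0.06753251289268156 rot [-71.   66.2 -66.6]
0.84 [0.0002 0.0013 0.    ]
```

View pics/s8.png

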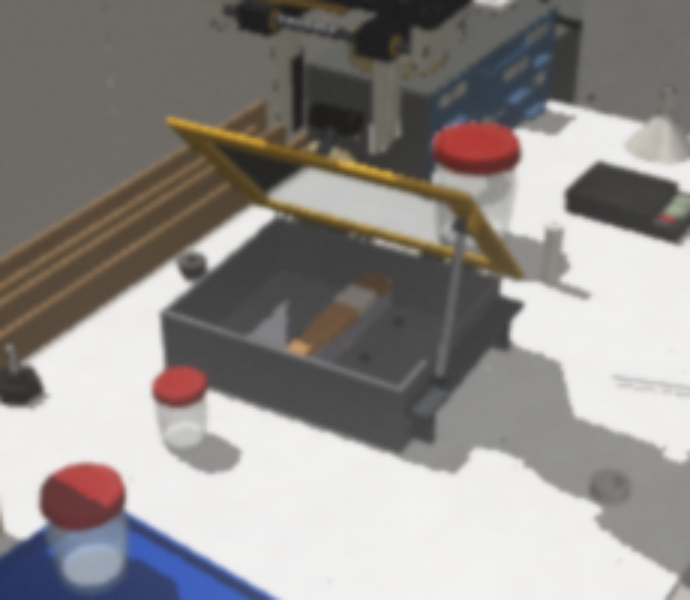

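Call:
carry_out(motion=[0,-0.01,0,0,0,0,0.6,0,-0.015,0,0,0,0,0.6,0,-0.025,0,0,0,0,0.6,0,-0.035,0,0,0,0,0.6,0,-0.035,0,0,0,0,0.6])

```text
t: 16.75
tool_pos: [0.5631, -0.0928, 0.3359]
orientation: [-1.244, 1.164, -1.156]
force: [0.3, -0.5, 0.7]
opening: 0.0746
```

Call:
carry_out(motion=[-0.02,0,0,0,0,0,0,-0.035,0,0,0,0,0,0,-0.035,0,0,0,0,0,0,-0.035,0,0,0,0,0,0,-0.02,0,0,0,0,0,0])

```text
t: 17.25
tool_pos: [0.5567, 0.0527, 0.3534]
orientation: [-1.229, 1.152, -1.174]
force: [0.6, -0.5, 0.2]
opening: 0.0469
```

```bash
python3 go.py 0.5606 0.02 0.20 4 18
python3 - <<'E'
from h import *
for c in ['wrist','top','scene']:
  im=imaging.read_camera(c); cv2.imwrite(f'pics/{c}9.png',im)
  for n in ['brush_mid']:
    for o in models.outline_of(c,n): 
      ys,xs=np.nonzero(o['pixels']);print(c,n,o['confidence'],o['pixel'],xs.min(),xs.max(),ys.min(),ys.max())
cv2.imwrite('pics/scc9.png',cv2.resize(cv2.imread('pics/scene9.png')[160:300,255:425],None,fx=4.2,fy=4.2,interpolation=cv2.INTER_CUBIC))
E
```

```text
t 17.25 pos [0.5567 0.0527 0.3534] F [ 0.6 -0.5  0.2] open 0.0469
tool yaw 3.48 axes
 [[ 0.061  0.015  0.998]
 [-0.998 -0.003  0.061]
 [ 0.004 -1.     0.015]]
delta shift [ 0.0323  0.1535 -0.0004] turn [ -0.77  -0.66 -17.77]
wrist brush_mid 0.56 [312.1, 290.6] 302 321 238 331
top brush_mid 0.55 [376.3, 230.7] 329 398 175 281
top brush_mid 0.41 [338.7, 233.8] 334 342 229 236
scene brush_mid 0.57 [333.1, 232.4] 316 350 220 248
```

View pics/wrist9.png

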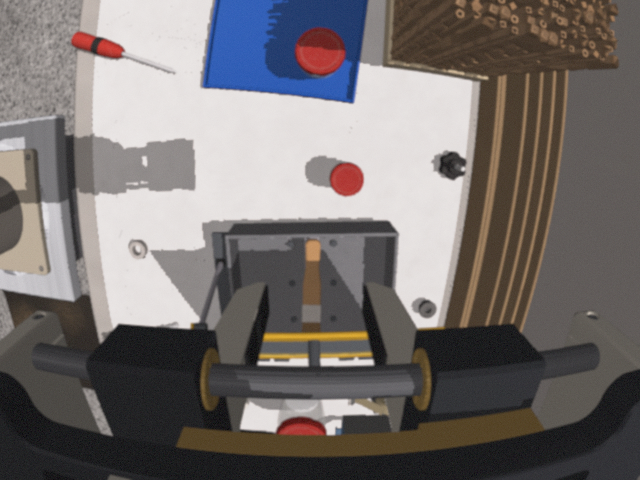

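View pics/scc9.png

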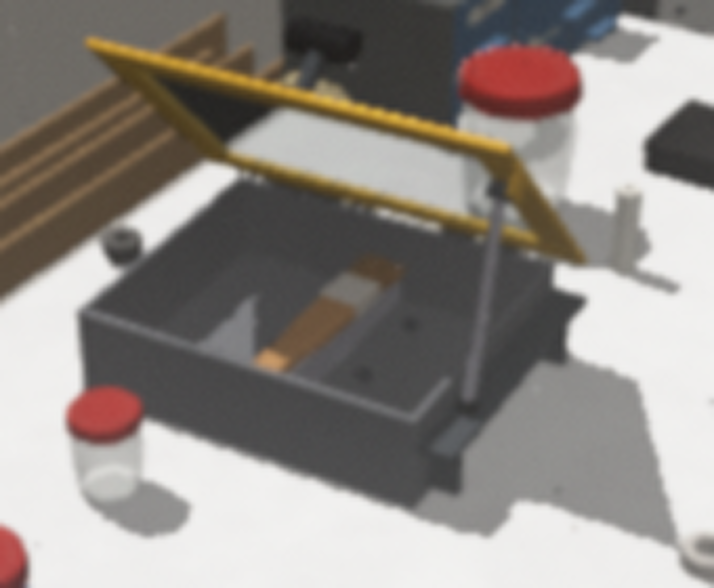

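Run:
```python
from h import *
im=cv2.imread('pics/wrist9.png'); cv2.imwrite('pics/w9c.png',cv2.resize(im[210:345,220:410],None,fx=4,fy=4,interpolation=cv2.INTER_CUBIC))
for o in models.outline_of('wrist','brush_mid')[:1]:
    m=o['pixels']
    for r in range(238,332,6):
        xs=np.nonzero(m[r])[0]
        if len(xs): print(r,xs.min(),xs.max(),np.round(at_z('wrist',[xs.min()-.5,r],.041)[:2],4),np.round(at_z('wrist',[xs.max()+.5,r],.041)[:2],4))
print('box front wall', at_z('wrist',[218,231],.06),at_z('wrist',[398,230],.06))
m=models.outline_of('top','brush_mid')
```

```text
238 310 315 [ 0.5567 -0.0106] [ 0.5645 -0.0102]
244 306 319 [ 0.552 -0.019] [ 0.5701 -0.018 ]
250 306 319 [ 0.5524 -0.0272] [ 0.5706 -0.0262]
256 306 319 [ 0.5529 -0.0355] [ 0.5712 -0.0345]
262 306 318 [ 0.5533 -0.0439] [ 0.5704 -0.043 ]
268 305 318 [ 0.5524 -0.0525] [ 0.5709 -0.0515]
274 304 319 [ 0.5515 -0.0612] [ 0.5728 -0.0601]
280 303 319 [ 0.5506 -0.07  ] [ 0.5733 -0.0688]
286 302 320 [ 0.5496 -0.079 ] [ 0.5752 -0.0776]
292 303 321 [ 0.5514 -0.0879] [ 0.5772 -0.0865]
298 303 320 [ 0.5518 -0.097 ] [ 0.5764 -0.0957]
304 303 320 [ 0.5522 -0.1063] [ 0.577 -0.105]
310 302 320 [ 0.5513 -0.1158] [ 0.5776 -0.1144]
316 302 320 [ 0.5517 -0.1254] [ 0.5783 -0.124 ]
322 303 319 [ 0.5535 -0.1351] [ 0.5775 -0.1338]
328 302 319 [ 0.5525 -0.1452] [ 0.5781 -0.1438]
box front wall [ 0.44140074 -0.0018598   0.06      ] [0.66633205 0.01185158 0.06      ]
```

View pics/w9c.png

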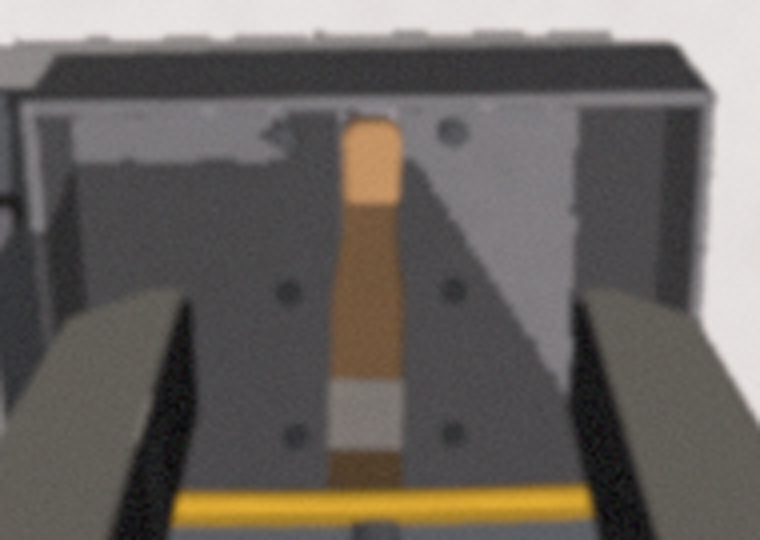

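Call:
carry_out(motion=[0,0,0,0,0,-6,0,0,0,0,-0.4,-0.3,-6,0,0,0,0,-0.4,-0.3,-6,0,0,0,0,0,0,0,0,0,0.02,0,0,0,0,0])

```text
t: 18.15
tool_pos: [0.5591, 0.0378, 0.3351]
orientation: [-1.463, 0.986, -1.406]
force: [0.6, 0.2, 0.5]
opening: 0.0467
```

```bash
python3 go.py 0.5597 -0.004 0.1416 4 18
```

```text
t 18.15 pos [0.5591 0.0378 0.3351] F [0.6 0.2 0.5] open 0.0467
tool yaw 3.3 axes
 [[ 0.054  0.019  0.998]
 [-0.945 -0.321  0.058]
 [ 0.321 -0.947  0.001]]
delta shift [-0.0226  0.1967 -0.0019] turn [ 0.17 -0.68  0.75]
```

Call:
carry_out(motion=[-0.004,0.02,0,0,-0.6,0.6,0,-0.005,0.03,0,0,0,0,0,-0.005,0.03,0,0,0,0,0,-0.005,0.03,0,0,0,0,0,-0.003,0.025,0,0,0,0,0])

```text
t: 18.65
tool_pos: [0.5621, 0.0134, 0.1979]
orientation: [-1.443, 0.999, -1.386]
force: [0.6, -0.5, -0.5]
opening: 0.0465
```

```bash
python3 go.py 0.5597 -0.004 0.1416 4 18;  python3 go.py 0.5615 -0.035 0.0465 4 18
```

```text
t 18.65 pos [0.5621 0.0134 0.1979] F [ 0.6 -0.5 -0.5] open 0.0465
tool yaw 3.44 axes
 [[ 0.056  0.022  0.998]
 [-0.954 -0.295  0.06 ]
 [ 0.295 -0.955  0.004]]
delta shift [-0.0002  0.0589 -0.0037] turn [-0.05 -0.6  -0.83]
t 18.65 pos [0.5621 0.0134 0.1979] F [ 0.6 -0.5 -0.5] open 0.0465
tool yaw 3.44 axes
 [[ 0.056  0.022  0.998]
 [-0.954 -0.295  0.06 ]
 [ 0.295 -0.955  0.004]]
delta shift [ 0.0014  0.1589 -0.0041] turn [-0.05 -0.6  -0.83]
```

Call:
carry_out(motion=[0,0.015,-0.002,0,-0.6,-0.8,0,0,0.02,-0.002,0,0,0,0,0,0.022,0,0,0,0,0,0,0.022,0,0,0,0,0,0,0.015,0,0,0,0,0])

```text
t: 19.15
tool_pos: [0.5596, -0.0207, 0.1049]
orientation: [-1.451, 0.994, -1.387]
force: [0.4, 0.7, -0.1]
opening: 0.0469
```

```bash
python3 go.py 0.5615 -0.035 0.0465 4 18
python3 - <<'E'
from h import *
for c in ['wrist']: cv2.imwrite(f'pics/{c}10.png',imaging.read_camera(c))
E
```

```text
t 19.15 pos [ 0.5596 -0.0207  0.1049] F [ 0.4  0.7 -0.1] open 0.0469
tool yaw 3.6 axes
 [[ 0.06   0.02   0.998]
 [-0.951 -0.301  0.063]
 [ 0.302 -0.953  0.001]]
delta shift [-0.0039  0.06    0.001 ] turn [ 0.06 -0.4  -0.42]
```

View pics/wrist10.png

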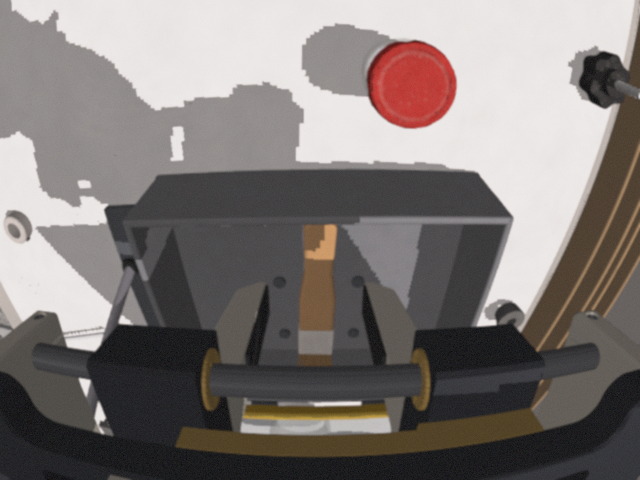

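Call:
carry_out(motion=[-0.002,0.015,0.0005,0,-0.4,-0.4,0,-0.002,0.015,0.0005,0,0,0,0,0,0.012,0,0,0,0,0,0,0.008,0,0,0,0,0,0,0.004,0,0,0,0,0])

```text
t: 19.7
tool_pos: [0.562, -0.035, 0.0482]
orientation: [-1.459, 0.986, -1.387]
force: [0.9, -0.1, -0.1]
opening: 0.0465
```

```bash
python3 go.py 0.5615 -0.035 0.0465 4 18
python3 - <<'E'
from h import *
for c in ['wrist']: cv2.imwrite(f'pics/{c}11.png',imaging.read_camera(c))
cv2.imwrite('pics/s11.png',cv2.resize(imaging.read_camera('scene')[130:330,220:450],None,fx=3,fy=3))
E
```

```text
t 19.7 pos [ 0.562  -0.035   0.0482] F [ 0.9 -0.1 -0.1] open 0.0465
tool yaw 3.95 axes
 [[ 0.066  0.02   0.998]
 [-0.949 -0.308  0.069]
 [ 0.308 -0.951 -0.001]]
delta shift [-0.0005  0.0016 -0.0005] turn [ 0.06 -0.03 -0.03]
```

View pics/wrist11.png

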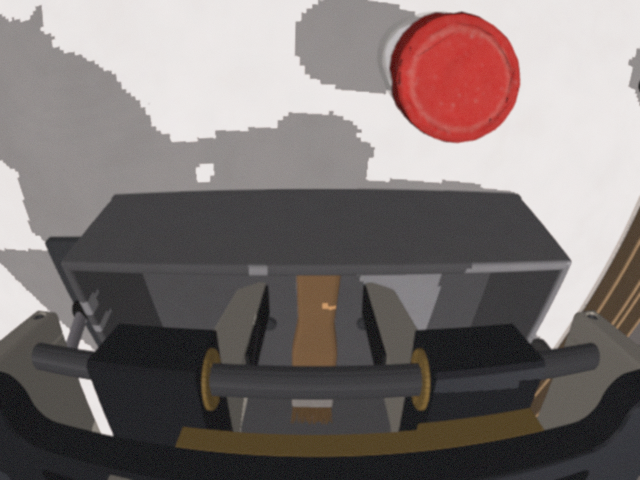

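View pics/s11.png

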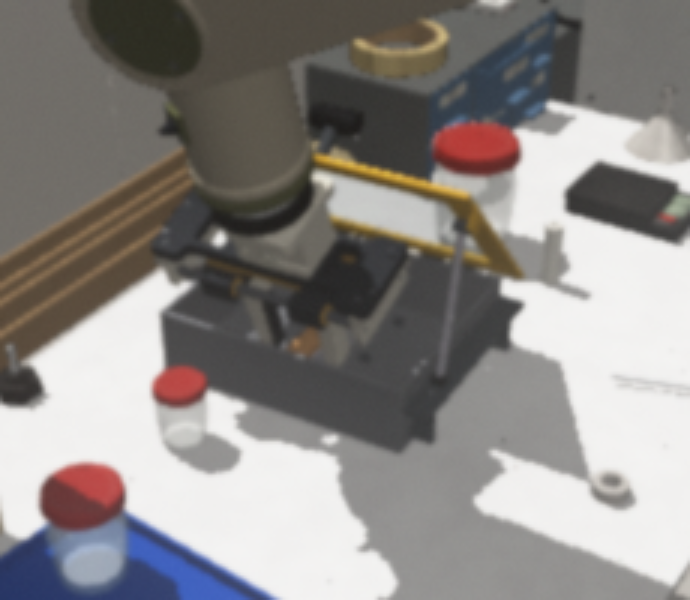

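Call:
carry_out(motion=[0,0.003,0,0,0,0,0,0,0,0,0,0,0,-1,0,0,0,0,0,0,-1,0,0,0,0,0,0,-1,0,0,0,0,0,0,-1], squeeze=20)

```text
t: 20.3
tool_pos: [0.5636, -0.0354, 0.0475]
orientation: [-1.457, 0.983, -1.388]
force: [-0.2, 0.2, -0.7]
opening: 0.0264
```

Call:
carry_out(motion=[0,0,0,0,0,0,-1,0,0,0,0,0,0,-1,0,0,0,0,0,0,-1,0,0,0,0,0,0,-1,0,0,0,0,0,0,-1])

```text
t: 20.8
tool_pos: [0.5638, -0.0353, 0.0479]
orientation: [-1.456, 0.983, -1.388]
force: [0.1, -0.8, -0.8]
opening: 0.0266
```

```bash
python3 go.py 0.5615 -0.035 0.0465 4 18
python3 - <<'E'
from h import *
for c in ['wrist']: cv2.imwrite(f'pics/{c}12.png',imaging.read_camera(c)[200:440,180:460])
E
```

```text
t 20.8 pos [ 0.5638 -0.0353  0.0479] F [ 0.1 -0.8 -0.8] open 0.0266
tool yaw 3.99 axes
 [[ 0.065  0.024  0.998]
 [-0.949 -0.308  0.07 ]
 [ 0.309 -0.951  0.003]]
delta shift [-0.0009  0.0012 -0.0023] turn [-0.16 -0.06 -0.03]
```

View pics/wrist12.png

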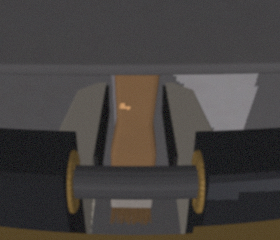

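Call:
carry_out(motion=[0.0025,-0.0076,0,0,0,0,-1,0.0012,-0.0101,0,0,0,0,-1,0.0012,-0.0101,0,0,0,2.5,-1,0.0006,-0.0082,0,0,0,2.5,-1,0,0,0,0,0,0,-1])

```text
t: 21.35
tool_pos: [0.5637, -0.0288, 0.088]
orientation: [-1.395, 1.034, -1.323]
force: [0.9, -0.7, 1.0]
opening: 0.0265
```

```bash
python3 go.py 0.5615 -0.029 0.084 4 13
python3 - <<'E'
from h import *
cv2.imwrite('pics/s13.png',cv2.resize(imaging.read_camera('scene')[130:330,220:450],None,fx=3,fy=3))
E
```

```text
t 21.35 pos [ 0.5637 -0.0288  0.088 ] F [ 0.9 -0.7  1. ] open 0.0265
tool yaw 4.07 axes
 [[ 0.068  0.02   0.997]
 [-0.973 -0.221  0.071]
 [ 0.222 -0.975  0.004]]
delta shift [-0.0008  0.0039 -0.0022] turn [-0.23  0.02 -0.18]
```

View pics/s13.png

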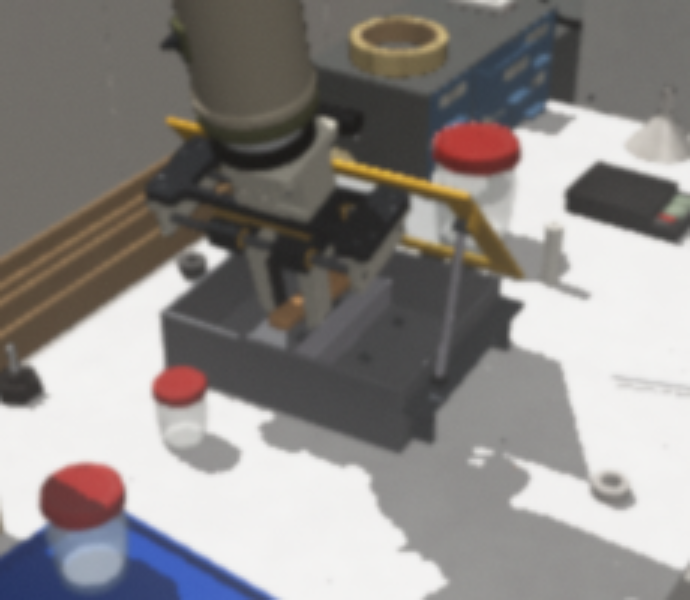

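Call:
carry_out(motion=[-0.0137,-0.0072,0,0,0,0,-1,-0.0226,-0.0134,0,0,0,0,-1,-0.027,-0.0164,0,0,0,0,-1,-0.027,-0.0164,0,0,0,0,-1,-0.027,-0.0164,0,0,0,0,-1])

```text
t: 21.9
tool_pos: [0.5505, 0.1052, 0.1275]
orientation: [-1.403, 1.039, -1.329]
force: [-0.3, -0.2, -0.7]
opening: 0.0264
```

```bash
python3 go.py 0.4667 0.339 0.15 -4 18
python3 - <<'E'
from h import *
im=imaging.read_camera('scene'); cv2.imwrite('pics/s14.png',im)
cv2.imwrite('pics/w14.png',imaging.read_camera('wrist'))
E
```

```text
t 21.9 pos [0.5505 0.1052 0.1275] F [-0.3 -0.2 -0.7] open 0.0264
tool yaw 3.72 axes
 [[ 0.064  0.013  0.998]
 [-0.971 -0.228  0.065]
 [ 0.229 -0.974 -0.002]]
delta shift [-0.2273 -0.0763 -0.0685] turn [-1.95  7.48 -4.76]
```

View pics/s14.png

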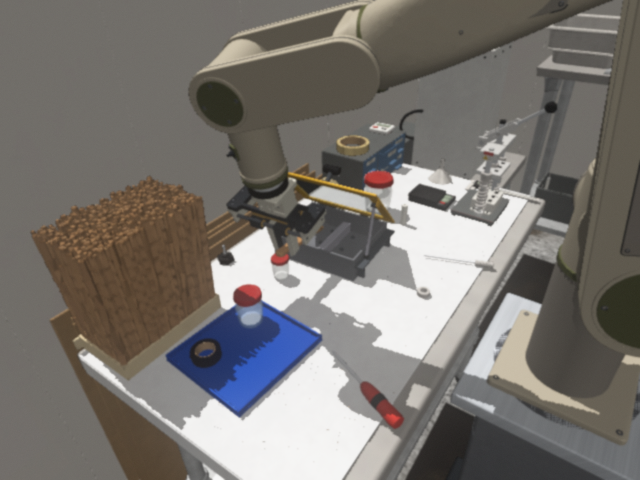

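View pics/w14.png

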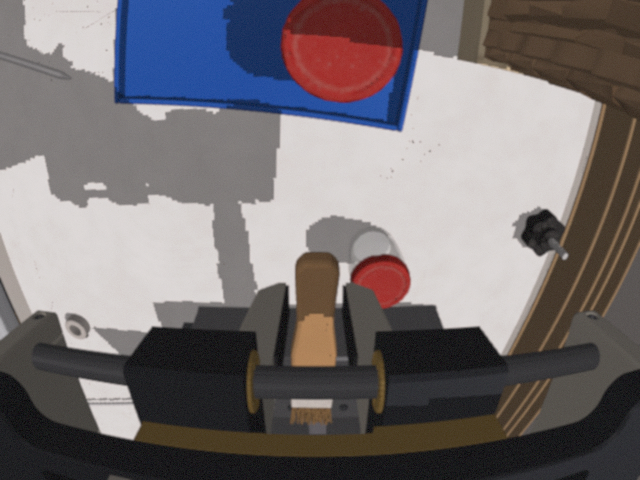

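Call:
carry_out(motion=[-0.01,-0.015,-0.003,0,0,0,-1,-0.022,-0.014,-0.008,0,0,0,-1,-0.027,-0.01,-0.008,0,0,0,-1,-0.027,-0.01,-0.008,0,0,0,-1,-0.027,-0.01,-0.008,0,0,0,-1])

```text
t: 22.5
tool_pos: [0.504, 0.2319, 0.1586]
orientation: [-1.408, 1.034, -1.331]
force: [0.3, -0.7, -0.6]
opening: 0.0264
```

Call:
carry_out(motion=[-0.027,-0.008,-0.008,0,0,0,-1,-0.027,-0.008,-0.008,0,0,0,-1,-0.02,-0.005,-0.006,-1,3.7,-2.4,-1,-0.01,0,-0.003,-1,3.7,-2.4,-1,0,0,0,0,0,0,-1])

```text
t: 23.0
tool_pos: [0.468, 0.3239, 0.1573]
orientation: [-1.424, 1.092, -1.493]
force: [-0.2, -0.7, -0.8]
opening: 0.0264
```

```bash
python3 go.py 0.474 0.326 0.08 -4 18
```

```text
t 23.0 pos [0.468  0.3239 0.1573] F [-0.2 -0.7 -0.8] open 0.0264
tool yaw -3.75 axes
 [[-0.062 -0.021  0.998]
 [-0.944 -0.322 -0.065]
 [ 0.323 -0.947  0.   ]]
delta shift [-0.0272  0.0723  0.0059] turn [-0.1   0.23  0.82]
```

Call:
carry_out(motion=[-0.006,0.012,0.003,0,0,0.6,-1,-0.008,0.018,0.003,0,0,0,-1,-0.008,0.022,0,0,0,0,-1,-0.007,0.02,0,0,0,0,-1,-0.003,0.008,0,0,0,0,-1])

```text
t: 23.5
tool_pos: [0.476, 0.3269, 0.0662]
orientation: [-1.414, 1.094, -1.479]
force: [-0.0, -0.7, -0.7]
opening: 0.0265
```

```bash
python3 go.py 0.474 0.326 0.0265 -4 18
python3 - <<'E'
from h import *
im=imaging.read_camera('scene'); cv2.imwrite('pics/s15.png',cv2.resize(im[220:430,120:370],None,fx=3,fy=3*0.95))
cv2.imwrite('pics/w15.png',imaging.read_camera('wrist'))
E
```

```text
t 23.5 pos [0.476  0.3269 0.0662] F [-0.  -0.7 -0.7] open 0.0265
tool yaw -3.39 axes
 [[-0.057 -0.016  0.998]
 [-0.95  -0.307 -0.059]
 [ 0.308 -0.951  0.002]]
delta shift [-0.0112  0.0381 -0.002 ] turn [-0.29  0.55 -0.08]
```

View pics/s15.png

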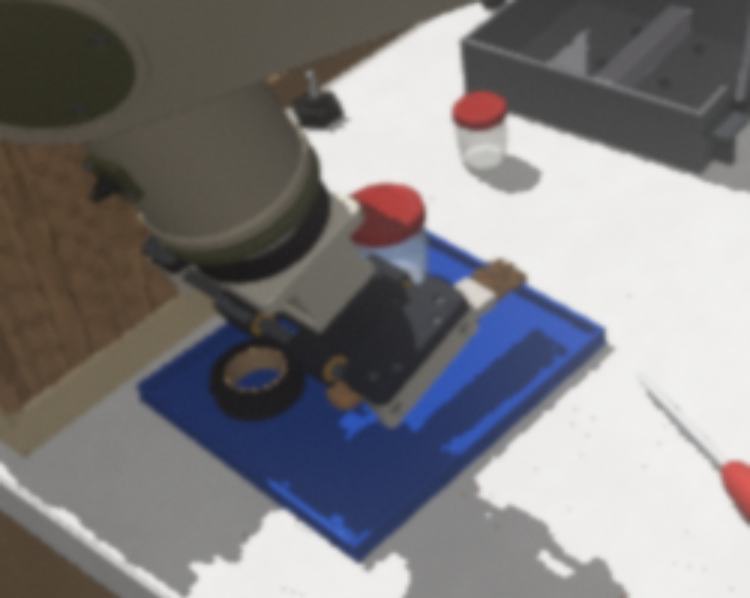

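View pics/w15.png

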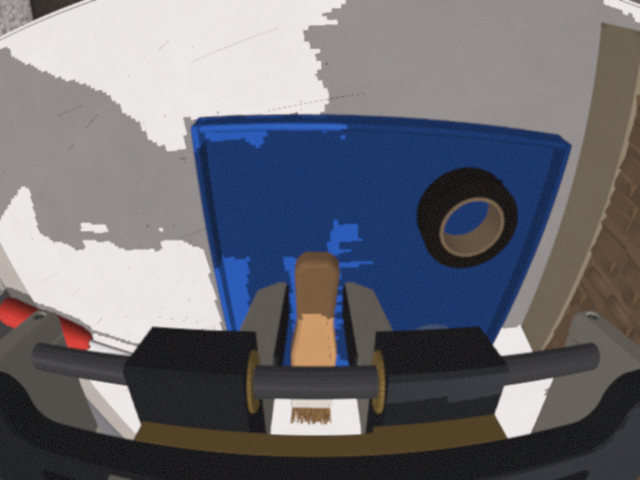

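Call:
carry_out(motion=[-0.005,0.01,-0.0015,-0.3,0.5,0,-1,-0.005,0.01,-0.001,0,0,0,-1,-0.004,0.008,0,0,0,0,-1,-0.003,0.005,0,0,0,0,-1,0,0,0,0,0,0,-1])

```text
t: 24.1
tool_pos: [0.4759, 0.3345, 0.0305]
orientation: [-1.406, 1.105, -1.485]
force: [-0.2, -0.2, 0.5]
opening: 0.026
```

```bash
python3 go.py 0.474 0.334 0.0265 -4 18
```

```text
t 24.1 pos [0.4759 0.3345 0.0305] F [-0.2 -0.2  0.5] open 0.026
tool yaw -4.03 axes
 [[-0.068 -0.018  0.998]
 [-0.95  -0.304 -0.07 ]
 [ 0.304 -0.953  0.003]]
delta shift [-0.0006  0.004  -0.0018] turn [-0.17 -0.09 -0.28]
```

Call:
carry_out(motion=[-0.001,0.0035,0,0,0,0,-1,0,0,0,0,0,0,-1,0,0,0,0,0,0,-0.2,0,0,0,0,0,0,0,0,0,0,0,0,0,0])

```text
t: 24.6
tool_pos: [0.4766, 0.3351, 0.0277]
orientation: [-1.404, 1.104, -1.485]
force: [0.7, -0.4, -0.1]
opening: 0.0444
```

```bash
python3 go.py 0.474 0.334 0.0265 -4 18
python3 - <<'E'
from h import *
im=imaging.read_camera('scene'); cv2.imwrite('pics/s16.png',cv2.resize(im[220:430,120:370],None,fx=3,fy=3*0.95))
E
```

```text
t 24.6 pos [0.4766 0.3351 0.0277] F [ 0.7 -0.4 -0.1] open 0.0444
tool yaw -4.0 axes
 [[-0.068 -0.017  0.998]
 [-0.95  -0.303 -0.07 ]
 [ 0.303 -0.953  0.005]]
delta shift [ 0.0008  0.0016 -0.0025] turn [-0.26 -0.08 -0.34]
```

View pics/s16.png

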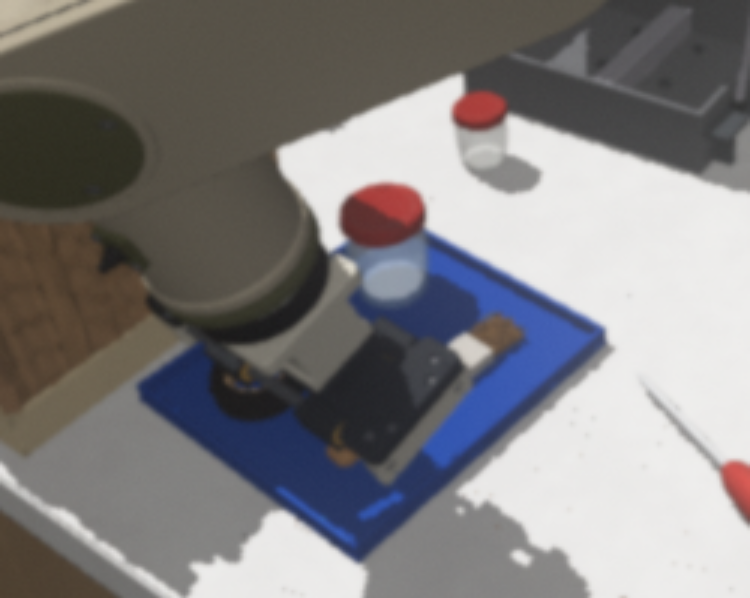

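Call:
carry_out(motion=[0,-0.01,0,0,0,0,0,0,-0.02,0,0,0,0,0,0,-0.03,0,0,0,0,0,0,-0.04,0,0,0,0,0,0,-0.04,0,0,0,0,0])

```text
t: 25.15
tool_pos: [0.4757, 0.3753, 0.161]
orientation: [-1.418, 1.107, -1.486]
force: [1.0, 0.2, -0.7]
opening: 0.0467
```

Call:
carry_out(motion=[0,-0.03,0,0,0,0,0,0,-0.02,0,0,0,0,0,0,0,0,0,0,0,0,0,0,0,0,0,0,0,0,0,0,0,0,0,0])

```text
t: 25.65
tool_pos: [0.479, 0.3953, 0.2205]
orientation: [-1.402, 1.105, -1.484]
force: [0.2, -0.3, 0.3]
opening: 0.0466
```

```bash
python3 go.py 0.474 0.334 0.0265 -4 18
python3 - <<'E'
from h import *
im=imaging.read_camera('scene'); cv2.imwrite('pics/s17.png',im)
im=imaging.read_camera('wrist'); cv2.imwrite('pics/w17.png',im)
im=imaging.read_camera('top'); cv2.imwrite('pics/t17.png',cv2.resize(im[160:300,160:460],None,fx=2.6,fy=2.6))
for c in ['wrist','top']:
  for n in ['brush_mid','jar_mid','tape_roll','tray']:
    for o in models.outline_of(c,n): 
      ys,xs=np.nonzero(o['pixels']); q=[(xs.min()+xs.max())/2,(ys.min()+ys.max())/2]
      z={'brush_mid':.015,'jar_mid':.079,'tape_roll':.019,'tray':.016}[n]
      print(c,n,round(o['confidence'],2),q,np.round(at_z(c,q,z),3))
E
```

```text
t 25.65 pos [0.479  0.3953 0.2205] F [ 0.2 -0.3  0.3] open 0.0466
tool yaw -4.01 axes
 [[-0.068 -0.016  0.998]
 [-0.951 -0.301 -0.07 ]
 [ 0.301 -0.953  0.005]]
delta shift [ 1.000e-04  2.035e-01 -1.700e-03] turn [-0.28 -0.1  -0.45]
wrist brush_mid 0.87 [np.float64(313.5), np.float64(238.5)] [0.47  0.296 0.015]
wrist jar_mid 0.86 [np.float64(397.0), np.float64(297.5)] [0.549 0.265 0.079]
wrist jar_mid 0.45 [np.float64(346.0), np.float64(416.0)] [0.498 0.031 0.079]
wrist tape_roll 0.9 [np.float64(400.5), np.float64(194.5)] [0.56  0.345 0.019]
wrist tray 0.72 [np.float64(355.5), np.float64(228.0)] [0.515 0.307 0.016]
wrist tray 0.57 [np.float64(311.5), np.float64(426.5)] [ 0.437 -0.125  0.016]
top brush_mid 0.76 [np.float64(226.5), np.float64(265.5)] [0.47  0.283 0.015]
top jar_mid 0.89 [np.float64(247.5), np.float64(233.0)] [0.552 0.219 0.079]
top jar_mid 0.76 [np.float64(445.5), np.float64(232.0)] [ 0.561 -0.31   0.079]
top jar_mid 0.51 [np.float64(362.5), np.float64(225.5)] [ 0.576 -0.087  0.079]
top tape_roll 0.57 [np.float64(207.0), np.float64(232.0)] [0.562 0.339 0.019]
top tray 0.58 [np.float64(225.5), np.float64(250.0)] [0.513 0.287 0.016]
```

View pics/s17.png

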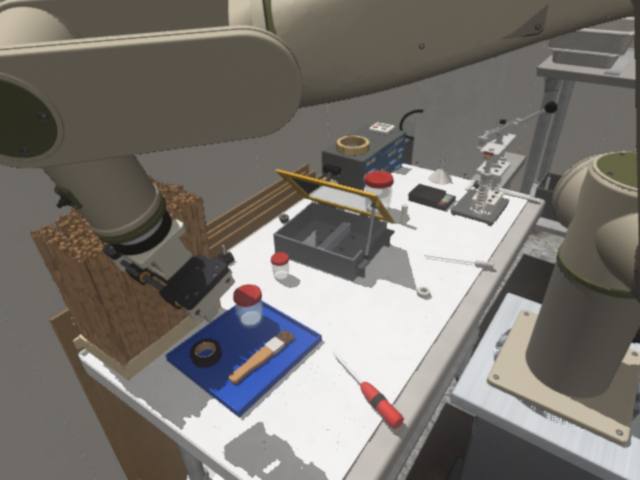

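View pics/w17.png

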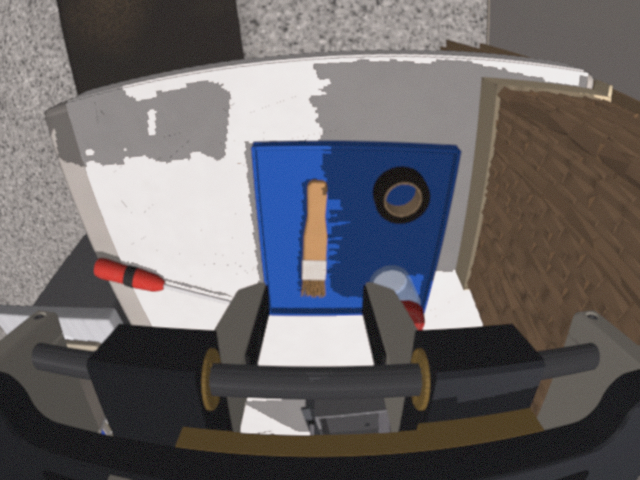

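View pics/t17.png

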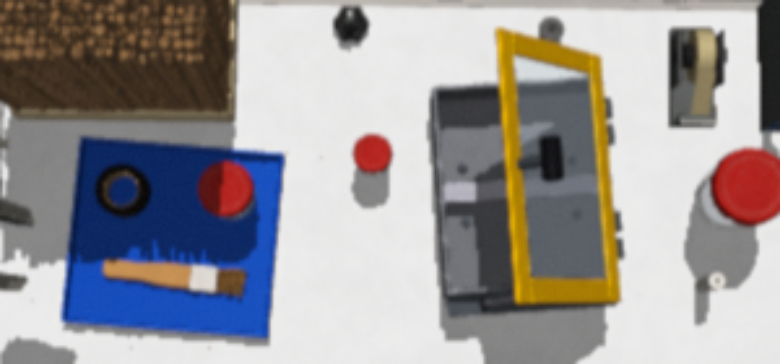

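```bash
python3 -c "
from plant import robot
s=robot.read_state(); print(s['force'],abs(s['dq']).max()); print(robot.close_job())"
```

```text
[ 0.54794406 -0.21953879  1.11250282] 0.002940785735936051
the job is handed in; nothing more can be done
None
```

I finished the whole sequence and handed the job in at about 26 s of the 72 s allowed; the hand-in reports no verdict.

- **Jar:** I gripped it on the shut cover, stood it in the back right part of the blue tray, and let go with the cover still shut.
- **Cover:** I raised it by the T-grip to about 1.05 rad. The stay swung out, I lowered the cover until it rested at about 0.84 rad, and released it.
- **Brush:** I gripped it near its front end with the tool tilted 18°, and took it out under the propped cover without contact. I laid it in the near part of the tray, dropping it about 5 mm.

**Last checks:** The final pictures from all three cameras show:
- the jar upright in the tray, at about (0.55, 0.22) m, with the tray centre at (0.513, 0.286) m;
- the brush lying on the tray floor, at about (0.47, 0.29) m;
- the cover on its stay, with the black foot on the ledge;
- the tape roll within a few mm of its start, and the post standing where it did.

The arm was still, with about 1 N on the tool, and touching nothing.

**Disagreements between readings:**
- **Jar position:** The wrist view put the jar 45 mm away from where the top view did. There the jar was partly hidden by a finger and its outline centre was not the lid, so I trusted the top view.
- **Brush position:** The wrist and top views differed by about 13 mm along the brush, well inside the limits.
- **Not measured:** I judged the brush's flatness and the stay's angle only from the pictures. The cover's 0.84 rad comes from the tool's position while it still held the grip.

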